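# Blow out lathe slide blocks in the clamp nest

## Robot

A 7-joint arm with a two-finger parallel gripper is mounted at the origin on the work surface. World frame = base frame: x ahead of the robot, y to its left, z up, the work surface at z = 0. Lengths are in mm, angles in rad, forces in N, time in s.
With the tool pointing down it reaches from about 400 to 850 mm from the base axis. Payload 4.4 kg.
Tool frame: the origin (TCP) lies at the very end of the fingers, on their centre line; the grasp point (between the pads) lies 19 mm behind it (env.tcp_to_grasp is the z of the grasp point in the tool frame, in mm); z points along the fingers, y is the direction in which the jaws open and shut (so a half turn about z gives the same grasp; the last joint's range is limited). The gripper opens to 94 mm and grips with 3 to 60 N. Pads are 16 mm wide; open, the fingers measure 119 mm over their backs; the gripper's body (75 mm by 177 mm) begins 78 mm behind the grasp point.
Start: joints at [-1.404, 0.628, 0.038, 1.517, -0.027, 0.996, -0.02], TCP at [149.93, 632.486, 205.478] pointing down, gripper open.
Joint ranges: [-3.06, 3.06], [-0.37, 2.12], [-1.25, 1.32], [0.18, 2.47], [-1.1, 4.24], [0.23, 1.98], [-2.94, 2.94]. Speed limits (rad/s): [2.57, 2.57, 3.14, 3.14, 3.14, 3.14, 3.14].

## Interface

Orientations are given as a unit quaternion [x, y, z, w].
In Python, from workcell import env, imaging, finish_job gives the robot as it stands.
- The arm moves only by the tool arm_command, never from a script. Its argument "moves" is a list of rows, each a list of 7 numbers: the finger opening in cm, from 0 to 9.4, then the shift along the world's x, y, z in cm, then the turn, a rotation vector about the world's x, y, z in rad. A call has 1 to 10 rows; each row shifts and turns the commanded pose from where the row before left it; what a row does not reach is not made up. A row lasts 1/12 s, in which the tool goes at most 41.7 mm and 7.16 degrees, less where a joint would pass 70% of its speed; a pose out of reach is approached as far as the arm can. A call is refused whole if a number of a shift passes 4.17 or a number of a turn 0.125, either way. A call with a gripper value outside its range is refused whole. The fingers move at their own pace and stop on an object; "grip_force" is the grip in N (left out, the last holds). Time passes only in rows, so rows that do not move let the fingers close. It gives the time, the measured TCP pose, the force and the opening at its end, in the units of the state.
- env.get_state(): the state, without advancing time (a new reading comes with each control period).
- imaging.capture(name): name is "side" or "top" or "wrist"; returns a dict with "frame" (480x640x3 uint8, red, green, blue), "camera_matrix" (3x3 intrinsics, pixels), "extrinsics" (4x4, takes a point from camera to world coordinates). Camera axes: x right, y up, looking along -z (the intrinsics and any distortion apply to the point x, -y, -z); pixel columns grow to the right and rows downward; lengths in mm; the calibration is good to about 2 mm. A picture is of the moment at which its call begins. There is no depth.
- finish_job(): hands the job in, once; it reports no verdict.
The state is a dict: "clock": time; "joint_positions": joint angles; "joint_vel": joint speeds; "tau": joint torques, N m; "position": TCP position; "tool_rot": TCP orientation; "contact_force": force on the tool from outside, world axes, zero at the start; "torque": the same for the moment, N m; "grip_width": finger opening in mm.
Only numpy, scipy, OpenCV 4.12 (cv2) and the standard library are available. Lean on these libraries where they do the work, as an engineer would, in place of code of your own. Each camera call takes 0.05 s, during which the arm holds its last target.

## Task

Clean the slide blocks that lie on the left of the bench (two or three): shut the air valve if it was left open, stand every block in a pocket of the nest and swing the toggle clamp handle over centre, fully home, so that its bar lies on and holds them all down. Then turn the air valve half open (45 degrees), leave it there for at least 2 seconds, shut it fully, and only then swing the clamp fully back. Finish with all the blocks standing upright, flat on the floor of the grey tray, the clamp back and the valve shut, and leave the jar, screwdriver and weight alone.

Things in the scene. Friction and masses are not known exactly. Their poses are not given: they have to be found in the camera images.
- block1_mid (a point): Aluminium slide block (one of two or three alike; None if absent), an upside-down T: foot 70 x 40 mm, 12 mm thick, and along its middle an upright rib 70 long, 16 thick, 30 mm tall; 42 mm tall in all, 0.18 kg. Two brass bushes in the rib. This point is its centre, 21 mm above its underside; x runs along the rib, y across it (grip the rib across y), z up.
- block2_mid (a point): Aluminium slide block (one of two or three alike; None if absent), an upside-down T: foot 70 x 40 mm, 12 mm thick, and along its middle an upright rib 70 long, 16 thick, 30 mm tall; 42 mm tall in all, 0.18 kg. Two brass bushes in the rib. This point is its centre, 21 mm above its underside; x runs along the rib, y across it (grip the rib across y), z up.
- block3_mid (a point): Aluminium slide block (one of two or three alike; None if absent), an upside-down T: foot 70 x 40 mm, 12 mm thick, and along its middle an upright rib 70 long, 16 thick, 30 mm tall; 42 mm tall in all, 0.18 kg. Two brass bushes in the rib. This point is its centre, 21 mm above its underside; x runs along the rib, y across it (grip the rib across y), z up.
- nest (a point): Centre of the floor of the nest, 12 mm above the bench: three shallow pockets side by side on a dark steel plate that is fixed to the bench, the clamp behind it. x points away from the robot towards the clamp, y along the row of pockets, z up. With the clamp back, the nest is free from above; the upright clamp arm and its cross bar stay beyond x = +60 mm from here and reach 210 mm above the bench.
- pocket1 (a point): Centre of the floor of nest pocket 1. Each pocket is 82 mm long (x) by 50 mm wide (y), with walls 8 mm high and 10 mm thick; pockets are 60 mm apart. Any block fits any pocket, foot down, its rib along x either way round. Same axes as the nest.
- pocket2 (a point): Centre of the floor of nest pocket 2. Each pocket is 82 mm long (x) by 50 mm wide (y), with walls 8 mm high and 10 mm thick; pockets are 60 mm apart. Any block fits any pocket, foot down, its rib along x either way round. Same axes as the nest.
- pocket3 (a point): Centre of the floor of nest pocket 3. Each pocket is 82 mm long (x) by 50 mm wide (y), with walls 8 mm high and 10 mm thick; pockets are 60 mm apart. Any block fits any pocket, foot down, its rib along x either way round. Same axes as the nest.
- clamp_hinge (a point): Hinge of the toggle clamp (fixed), 85 mm above the bench, 100 mm beyond the nest centre along x. Same axes as the nest; the hinge line runs along y. The clamp is one rigid bell crank on this hinge: a 100 mm arm, which swings from standing up to level over the nest, with a rubber-faced cross bar 156 mm wide that presses on the ribs of all blocks in the pockets, and a handle.
- clamp_knob (a point): Centre of the heavy steel ball, 40 mm across, on the end of the clamp's handle, a rod 12 mm thick; 150 mm from the hinge. Handle and ball swing over the top of the hinge in the x-z plane of the nest: leaning away from the nest when back, leaning over the nest when home. The ball's weight holds the clamp at either end; it can be pinched across y or pushed, with about 3 N plus damping.
- clamp_handle (a joint): Clamp angle in rad: 0 = fully back (open, at its stop; the handle leans 0.85 rad from vertical away from the nest), 0.85 = dead centre (handle upright), about 1.70 = fully home, the bar level on the blocks (handle leans 0.85 rad over the nest); 1.78 = stop with the nest empty. Lean from vertical = 0.85 - value. Past dead centre it falls on by itself, slowly (damped).
- valve_axis (a point): The vertical axis of the air valve, at the height of its lever's middle, 74 mm above the bench. The brass valve is fixed to the bench to the right of the clamp. x and y axes are those of the valve base; the shut lever points along -y.
- valve_grip (a point): Point on the middle of the valve's steel lever, 80 mm from the axis, 74 mm above the bench. The lever is a level bar 14 mm wide and 14 mm tall that ends 105 mm from the axis; nothing stands beneath its outer part.
- valve_lever (a joint): Opening of the air valve in rad: 0 = shut (stop; lever along -y of the valve base), 1.57 = fully open (lever along -x, towards the robot), so it opens clockwise from above; half open = 0.785. It may have been left partly open. Stiff enough to stay where it is left (about 1.3 N at the grip).
- tray: Fixed open grey plastic tray, 150 (x) x 230 (y) mm, walls 18 mm high and 4 mm thick, floor 4 mm thick; the origin is the centre of its underside, on the bench. It has room for three blocks side by side along y, ribs along x.
- jar: Bystander: amber glass jar with metal lid, 56 mm across, 75 mm tall; origin under its centre.
- screwdriver: Bystander: screwdriver lying on the bench, about 200 mm long.
- weight: Bystander: round steel weight 60 mm across, 50 mm tall, with a narrower top; origin under its centre.
Things that resemble listed ones, but are neither listed nor needed, are in the scene too. Leave any red look-alike of the part that bears block1_mid alone.

How it is judged (in metres and radians):
On the way, in this order (a step that is already met when the one before it is completed fails the run):
1. every block stands in a pocket, the clamp is fully home, the valve is shut (x of block1_mid in the frame of nest between -0.014 and 0.014 m and y of block1_mid in the frame of nest between -0.075 and 0.075 m and z of each of block1_mid, block2_mid, block3_mid in the frame of nest below 0.0245 m and angle between each of block1_mid, block2_mid, block3_mid's own z axis and vertical below 0.1 rad and x of block2_mid in the frame of nest between -0.014 and 0.014 m and y of block2_mid in the frame of nest between -0.075 and 0.075 m and x of block3_mid in the frame of nest between -0.014 and 0.014 m and y of block3_mid in the frame of nest between -0.075 and 0.075 m and value of joint clamp_handle above 1.62 rad and value of joint valve_lever below 0.1 rad), for 0.3 s.
2. the valve is half open (45 degrees, give or take 8.5) for about 2 s (1.8 at least), with the blocks still clamped in their pockets (x of block1_mid in the frame of nest between -0.014 and 0.014 m and y of block1_mid in the frame of nest between -0.075 and 0.075 m and z of each of block1_mid, block2_mid, block3_mid in the frame of nest below 0.0245 m and angle between each of block1_mid, block2_mid, block3_mid's own z axis and vertical below 0.1 rad and x of block2_mid in the frame of nest between -0.014 and 0.014 m and y of block2_mid in the frame of nest between -0.075 and 0.075 m and x of block3_mid in the frame of nest between -0.014 and 0.014 m and y of block3_mid in the frame of nest between -0.075 and 0.075 m and value of joint clamp_handle above 1.62 rad and value of joint valve_lever between 0.635 and 0.935 rad), for 1.8 s.
3. the valve is shut again, with the blocks still clamped (all of step 1), for 0.3 s.
4. the clamp is swung fully back, the valve shut (value of joint clamp_handle below 0.15 rad and value of joint valve_lever below 0.1 rad), for 0.2 s.
At the end, for the whole second after the job is handed in: Every block stands upright (within 0.1 rad) and at rest on the tray's floor, the clamp is back (handle under 0.15 rad) and the valve shut (under 0.1 rad) (all of step 4 and x of block1_mid in the frame of tray between -0.065 and 0.065 m and y of block1_mid in the frame of tray between -0.105 and 0.105 m and height (world z) of each of block1_mid, block2_mid, block3_mid below 0.031 m and angle between each of block1_mid, block2_mid, block3_mid's own z axis and vertical below 0.1 rad and linear speed of each of block1, block2, block3 below 0.02 m/s and x of block2_mid in the frame of tray between -0.065 and 0.065 m and y of block2_mid in the frame of tray between -0.105 and 0.105 m and x of block3_mid in the frame of tray between -0.065 and 0.065 m and y of block3_mid in the frame of tray between -0.105 and 0.105 m); the robot touches nothing.
It fails at once if the jar is moved more than 30 mm (distance of jar from where it was at the start of the episode above 0.03 m).
It fails at once if the screwdriver is moved more than 30 mm (distance of screwdriver from where it was at the start of the episode above 0.03 m).
It fails at once if the weight is moved more than 30 mm (distance of weight from where it was at the start of the episode above 0.03 m).
Of block1, block2, block3 only 2 to 3 are there at a start; the rules pass over those that are not, and their reading is None.
At some moment in a run one of block1, block2, block3 may be knocked a few centimetres aside while the robot is not near it.
Once in a run the grip may slacken for a moment while it holds something.
It also fails if it takes over 210 s, if anything falls off the work surface, if the arm or the gripper's body presses on something with over 40 N, if the wrist force passes 120 N, or if a joint passes its speed limit or range.

## Working session

There is one attempt and no reset: what is moved stays moved. The work goes in short steps, Python scripts to look and compute and a tool call to move; the robot and the scene stay as the last step left them, time stands still between calls to the robot, and variables do not carry over. Pictures are saved under pics/ and viewed, and the job is handed in when it is done.

Besides the shell and the picture viewer there is one more tool, called after "Call:" as name(argument=value, ...), one argument or row to a line, values as JSON. arm_command: Moves the arm, as the interface text tells. Its arguments: {"type":"object","properties":{"moves":{"type":"array"},"grip_force":{"type":"number"}},"required":["moves"]}

```bash
ls; mkdir -p pics
cat > h.py <<'E'
import numpy as np, cv2
from workcell import env, imaging, finish_job
def cap(n,fn):
    c=imaging.capture(n); cv2.imwrite('pics/'+fn+'.png',c['frame'][:,:,::-1]); np.savez('pics/'+fn+'.npz',K=c['camera_matrix'],E=c['extrinsics']); return c
def ray(fn,u,v,z):
    d=np.load('pics/'+fn+'.npz');K,E=d['K'],d['E']
    p=np.linalg.inv(K)@[u,v,1]; p=np.array([p[0],-p[1],-p[2]]); r=E[:3,:3]@p; o=E[:3,3]
    return np.round(o+r*(z-o[2])/r[2],1)
def proj(fn,P):
    d=np.load('pics/'+fn+'.npz');K,E=d['K'],d['E']
    q=np.linalg.inv(E)@np.r_[P,1]; q=K@[q[0],-q[1],-q[2]]; return np.round(q[:2]/q[2],1)
def crop(fn,x0,y0,x1,y1,s,out):
    i=cv2.imread('pics/'+fn+'.png')[y0:y1,x0:x1]; cv2.imwrite('pics/'+out+'.png',cv2.resize(i,None,fx=s,fy=s,interpolation=cv2.INTER_CUBIC))
E
python3 - <<'E'
from h import *
for n in ['side','top','wrist']:
    c=cap(n,n+'0'); print(n,sorted(c.keys()),c['camera_matrix'].tolist(),np.round(c['extrinsics'],3).tolist())
print(env.get_state(), env.tcp_to_grasp)
E
```

```text
pics
side ['camera_matrix', 'extrinsics', 'frame'] [[507.31266309541894, 0.0, 322.39936734109347], [0.0, 507.31266309541894, 238.30219793930212], [0.0, 0.0, 1.0]] [[0.999, 0.02, -0.032, 517.502], [-0.036, 0.724, -0.689, -749.166], [0.009, 0.689, 0.724, 939.243], [0.0, 0.0, 0.0, 1.0]]
top ['camera_matrix', 'extrinsics', 'frame'] [[614.3845161871674, 0.0, 318.4214812299832], [0.0, 614.3845161871674, 238.91592141425772], [0.0, 0.0, 1.0]] [[0.028, 0.982, -0.189, 329.044], [-1.0, 0.027, -0.007, -4.06], [-0.002, 0.189, 0.982, 1357.409], [0.0, 0.0, 0.0, 1.0]]
wrist ['camera_matrix', 'extrinsics', 'frame'] [[380.8026676822092, 0.0, 317.1968702790223], [0.0, 380.8026676822092, 238.633991506076], [0.0, 0.0, 1.0]] [[0.231, -0.944, -0.234, 81.057], [0.973, 0.224, 0.057, 647.262], [-0.002, -0.241, 0.971, 385.651], [0.0, 0.0, 0.0, 1.0]]
{'clock': 0.15, 'joint_positions': array([-1.40378133,  0.62912487,  0.03846289,  1.51809558, -0.02700528,
        0.99630925, -0.01999961]), 'joint_vel': array([-9.68183172e-04, -2.70995273e-03,  1.36346269e-04, -3.89026130e-03,
       -1.58448502e-04, -1.07128461e-03,  8.35272593e-05]), 'tau': array([ 2.60018664e-03, -5.50094390e+01,  1.14579611e+00, -1.86815786e+01,
       -5.19842561e-02,  2.09311803e-02,  1.01383907e-04]), 'position': array([149.82728506, 631.99248372, 204.78499929]), 'tool_rot': array([ 1.16151323e-01,  9.93231276e-01, -7.05165674e-04, -7.78143572e-05]), 'contact_force': array([-0.13376771,  0.28139401,  0.13121126]), 'torque': array([ 0.00474063, -0.08160374,  0.04405126]), 'grip_width': 93.98040646336398} -18.8
```

View pics/top0.png

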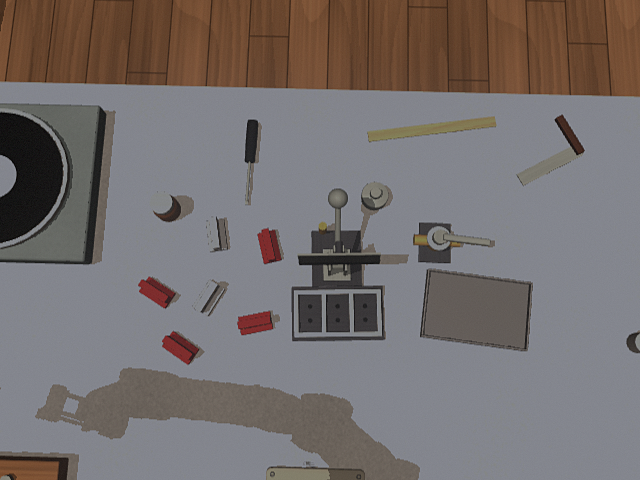

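View pics/side0.png

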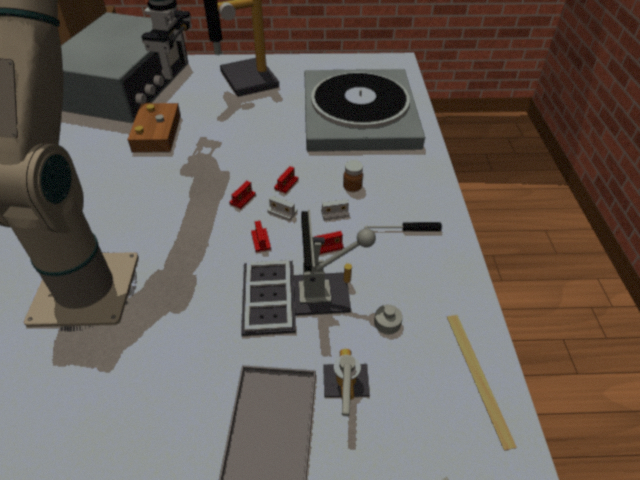

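View pics/wrist0.png

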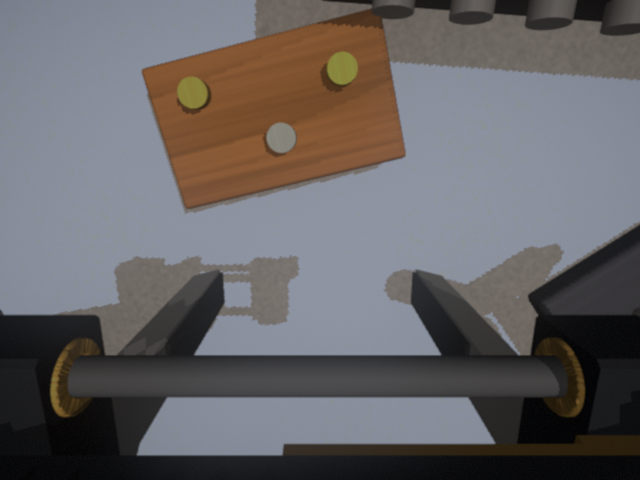

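Run:
```python
from h import *
crop('top0',180,205,300,350,5,'t_blk'); crop('side0',220,150,360,270,5.5,'s_blk'); crop('top0',280,180,540,355,3,'t_nest'); crop('side0',220,220,420,440,2.7,'s_nest')
```

```text
(no output)
```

View pics/t_blk.png

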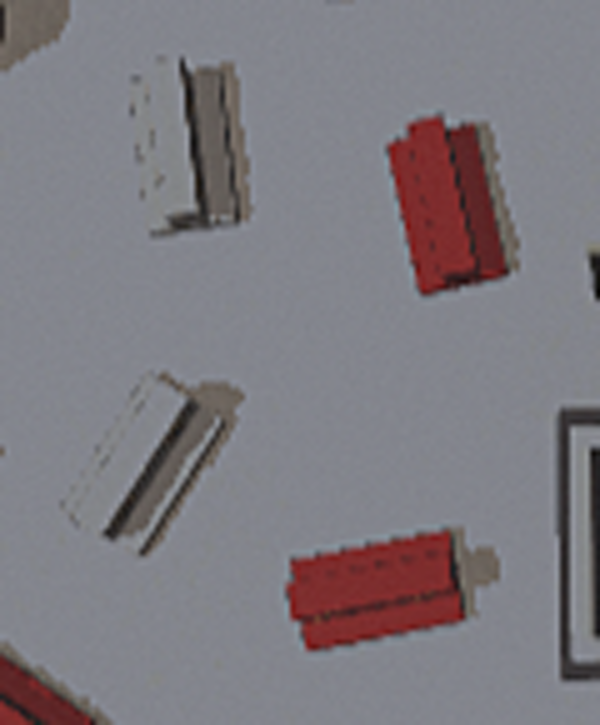

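View pics/s_blk.png

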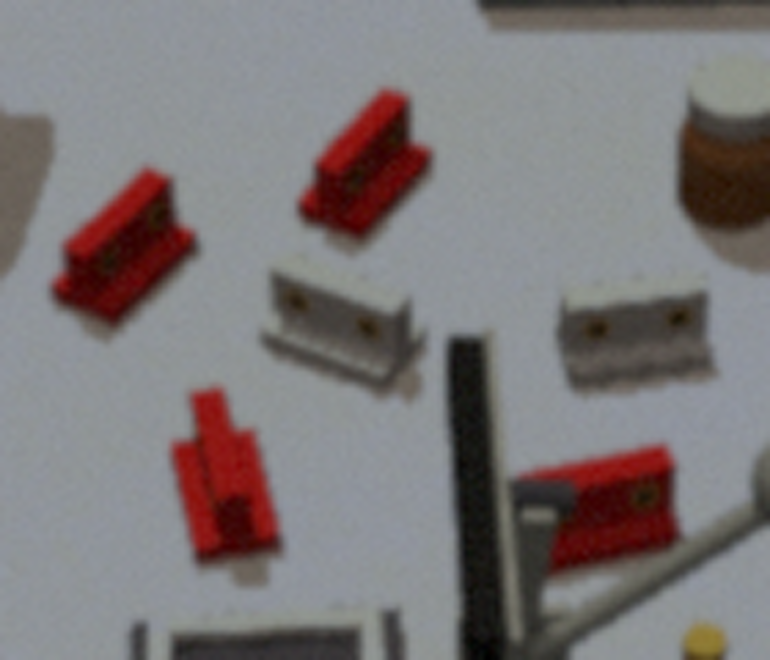

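View pics/t_nest.png

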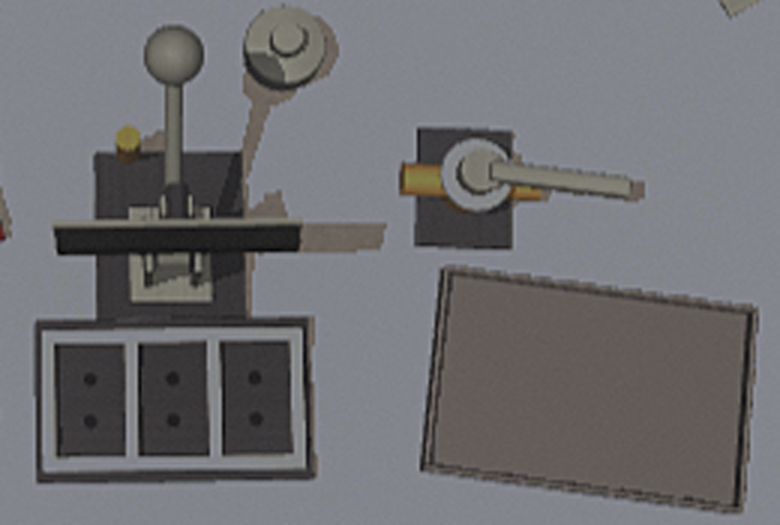

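View pics/s_nest.png

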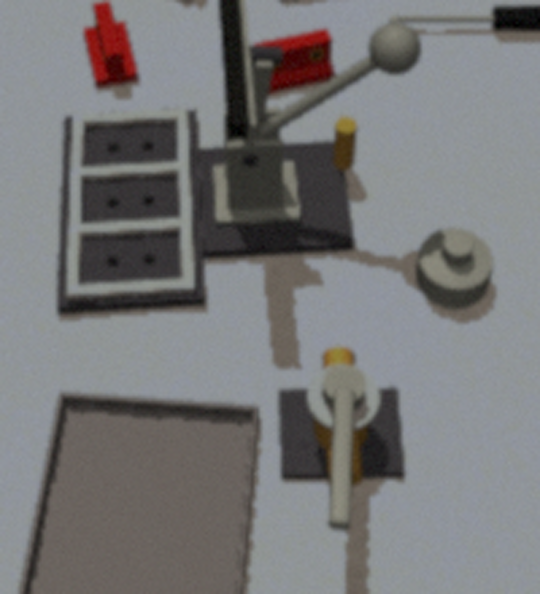

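Run:
```python
from h import *
T=lambda u,v,z:ray('top0',280+u/3,180+v/3,z)
print('lever base',T(498,172,81),'end',T(632,180,81),T(629,196,81),T(644,188,74))
crop('top0',405,210,505,270,8,'t_valve');crop('side0',310,335,380,430,6,'s_valve')
print('valve cap',T(478,170,85))
print('plate',[T(*p,5).tolist() for p in [(418,128),(514,131),(512,248),(416,244)]])
print('nest pockets',[T(*p,12).tolist() for p in [(54,344),(125,344),(290,342),(290,456),(58,454)]])
print('holes',[T(*p,12).tolist() for p in [(90,379),(90,421),(173,379),(173,421),(255,378),(255,419)]])
print('tray rim',[T(*p,18).tolist() for p in [(443,266),(757,308),(740,511),(421,469)]])
print('knob approx z184',T(174,56,184))
print('weight',T(290,38,50))
```

```text
lever base [ 585.2 -264.2   81. ] end [ 582.1 -358.5   81. ] [ 570.5 -356.1   81. ] [ 577.9 -368.8   74. ]
valve cap [ 585.5 -249.4   85. ]
plate [[632.5, -220.1, 5.0], [632.2, -292.1, 5.0], [543.3, -289.4, 5.0], [544.4, -218.3, 5.0]]
nest pockets [[462.1, 47.3, 12.0], [463.6, -4.5, 12.0], [468.3, -125.0, 12.0], [385.9, -125.8, 12.0], [382.7, 41.7, 12.0]]
holes [[437.4, 20.2, 12.0], [407.0, 19.3, 12.0], [439.0, -40.1, 12.0], [408.7, -40.8, 12.0], [441.4, -99.8, 12.0], [411.7, -100.2, 12.0]]
tray rim [[526.5, -236.0, 18.0], [501.9, -464.7, 18.0], [355.6, -447.0, 18.0], [379.0, -219.3, 18.0]]
knob approx z184 [636.4 -31.6 184. ]
weight [ 687.4 -119.4   50. ]
```

View pics/t_valve.png

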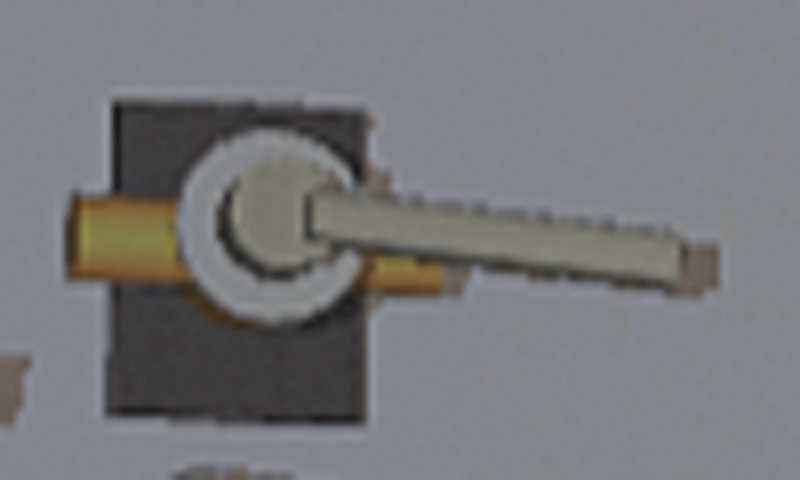

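View pics/s_valve.png

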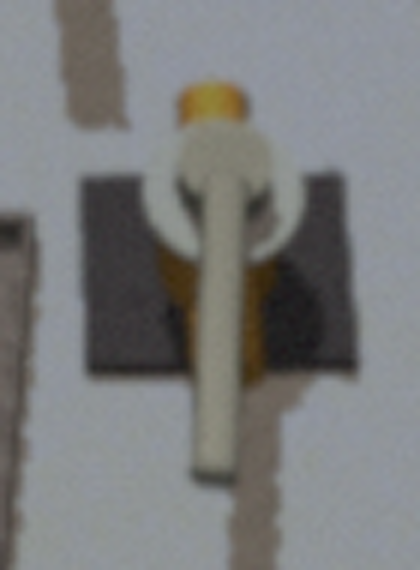

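Run:
```python
from h import *
T=lambda u,v,z:ray('top0',405+u/8,210+v/8,z)
S=lambda u,v,z:ray('side0',310+u/6,335+v/6,z)
def ang(a,b): d=b-a; return round(np.arctan2(d[1],d[0]),3)
for f,ps in [(T,[((325,192),(683,235)),((325,240),(680,283))]),(S,[((206,190),(192,470)),((243,190),(237,470))])]:
  for a,b in ps: print('lever',f(*a,81),f(*b,81),ang(f(*a,81),f(*b,81))+np.pi/2)
for a,b in [((113,100),(365,108)),((107,415),(365,422)),((107,415),(113,100)),((365,422),(365,108))]: print('plate',ang(T(*a,5),T(*b,5)),T(*a,5))
for a,b in [((82,177),(88,373)),((342,177),(355,373)),((82,177),(342,177)),((88,373),(355,373))]: print('plateS',ang(S(*a,5),S(*b,5)),S(*a,5))
print('pipe',ang(T(75,195,40),T(175,200,40)),)
```

```text
lever [ 592.4 -263.5   81. ] [ 583.4 -357.9   81. ] -0.09520367320510337
lever [ 579.5 -263.4   81. ] [ 570.5 -356.8   81. ] -0.09620367320510348
lever [ 584.2 -267.8   81. ] [ 574.1 -358.8   81. ] -0.11020367320510349
lever [ 595.8 -268.1   81. ] [ 587.2 -359.2   81. ] -0.09420367320510348
plate -1.576 [ 632.9 -219.6    5. ]
plate -1.572 [ 543.2 -217.7    5. ]
plate -0.021 [ 543.2 -217.7    5. ]
plate -0.013 [ 543.1 -289.3    5. ]
plateS -1.582 [ 548.  -218.9    5. ]
plateS -1.609 [ 637.1 -221.7    5. ]
plateS -0.031 [ 548.  -218.9    5. ]
plateS -0.032 [ 547.2 -290.3    5. ]
pipe -1.596
```

Run:
```python
from h import *
B=lambda u,v,z:ray('top0',180+u/5,205+v/5,z)
print('A',B(172,148,42),'B',B(138,459,42))
a,b=B(203,225,42),B(183,58,42);print('yawA',np.arctan2(*(b-a)[[1,0]]),np.linalg.norm(b-a))
a,b=B(108,538,42),B(198,400,42);print('yawB',np.arctan2(*(b-a)[[1,0]]),np.linalg.norm(b-a))
print('jar',ray('top0',163,197,75))
```

```text
A [585.4 233.2  42. ] B [449.3 239.6  42. ]
yawA 0.17498012817479663 75.24905315018911
yawB -0.5268300230602266 69.41188659012231
jar [658.5 342.9  75. ]
```

Call:
arm_command(
  moves=[
    [6,2.4,-3.1,0,0,0,-0.03],
    [6,2.4,-3.1,0,0,0,-0.03],
    [6,2.4,-3.1,0,0,0,-0.03],
    [6,2.4,-3.1,0,0,0,-0.03],
    [6,2.4,-3.1,0,0,0,-0.03],
    [6,2.4,-3.1,0,0,0,-0.03],
    [6,2.4,-3.1,0,0,0,-0.03],
    [6,2.4,-3.1,0,0,0,-0.03],
    [6,2.4,-3.1,0,0,0,-0.03],
    [6,2.4,-3.1,0,0,0,-0.03],
  ],
  grip_force=25,
)

```text
clock: 0.98
position: [390.6, 320.8, 205.5]
tool_rot: [0.264, 0.965, -0.0, -0.0]
contact_force: [0.3, -0.5, -0.4]
grip_width: 60.0
```

Call:
arm_command(
  moves=[
    [6,2,-2.7,0,0,0,0],
    [6,2,-2.7,0,0,0,0],
    [6,1.9,-2.7,0,0,0,0],
    [6,0,0,0,0,0,0],
    [6,0,0,0,0,0,0],
    [6,0,0,0,0,0,0],
  ],
)

```text
clock: 1.48
position: [448.3, 242.1, 205.3]
tool_rot: [0.263, 0.965, 0.0, -0.0]
contact_force: [-0.5, -0.2, -0.3]
grip_width: 60.3
```

```bash
cat >> h.py <<'E'
def st():
    s=env.get_state(); from scipy.spatial.transform import Rotation as R
    m=R.from_quat(s['tool_rot']).as_matrix()
    print('t',round(s['clock'],2),'p',np.round(s['position'],1),'psi',round(np.arctan2(m[1,1],m[0,1]),3),'tilt',np.round(m[:2,2],3),'w',round(s['grip_width'],1),'F',np.round(s['contact_force'],1),'q',np.round(s['joint_positions'],2))
E
python3 - <<'E'
from h import *
cap('wrist','w1');st()
E
```

```text
t 1.53 p [448.  242.7 205.3] psi 1.04 tilt [-0.001  0.001] w 59.9 F [-0.5 -0.7 -1. ] q [-0.65  0.43  0.14  1.91 -0.08  0.81  0.58]
```

View pics/w1.png

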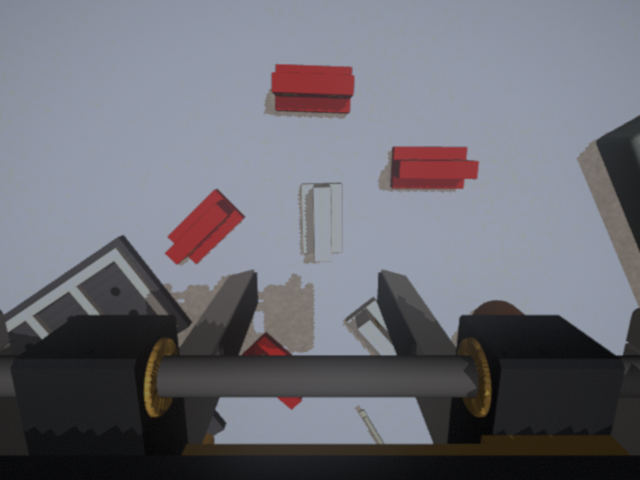

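Run:
```python
from h import *
crop('w1',280,165,370,280,6,'w1c')
```

```text
(no output)
```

View pics/w1c.png

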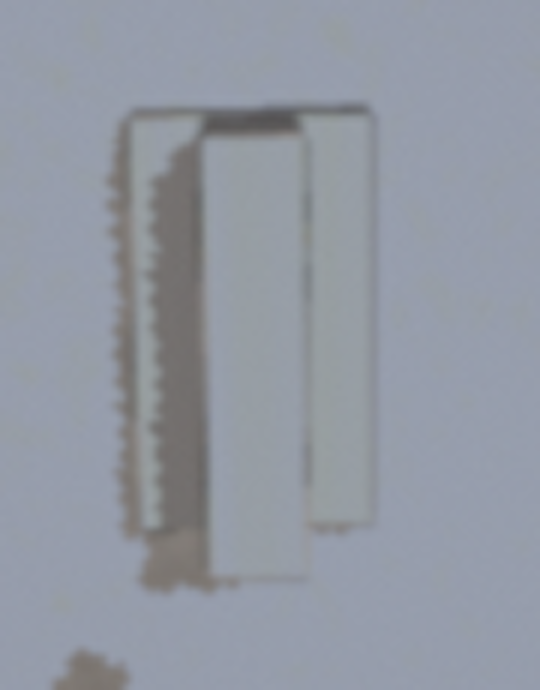

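Run:
```python
from h import *
f=lambda u,v,z:ray('w1',280+u/6,165+v/6,z)
c=[f(203,135,42),f(303,135,42),f(308,578,42),f(210,578,42)]
print(c,np.mean(c,0)); d=(c[0]+c[1]-c[2]-c[3])/2; print(np.arctan2(d[1],d[0])%np.pi-np.pi, np.linalg.norm(d))
g=[f(130,112,12),f(370,110,12),f(375,525,12),f(140,530,12)];print(np.mean(g,0));d=g[0]+g[1]-g[2]-g[3];print(np.arctan2(d[1],d[0])%np.pi-np.pi)
```

```text
[array([418.2, 254.7,  42. ]), array([425.9, 267.6,  42. ]), array([486.5, 233.4,  42. ]), array([478.7, 220.1,  42. ])] [452.325 243.95   42.   ]
-0.5166525759111589 69.63951823497922
[452.225 244.05   12.   ]
-0.5121194402586675
```

Call:
arm_command(
  moves=[
    [4,0.4,0.2,-3,0,0,0.015],
    [4,0,0,-4,0,0,0],
    [4,0,0,-4,0,0,0],
    [4,0,0,-3,0,0,0],
    [4,0,0,-2,0,0,0],
    [4,0,0,0,0,0,0],
    [4,0,0,0,0,0,0],
  ],
)

```text
clock: 2.12
position: [451.5, 244.5, 44.9]
tool_rot: [0.255, 0.967, -0.001, -0.001]
contact_force: [0.7, 0.1, 0.4]
grip_width: 39.7
```

Run:
```python
from h import *
st();cap('wrist','w2');st()
```

```text
t 2.12 p [451.5 244.5  44.9] psi 1.055 tilt [-0.002 -0.001] w 39.7 F [0.7 0.1 0.4] q [-0.61  0.69  0.08  2.03 -0.13  0.43  0.63]
t 2.17 p [452.7 244.8  46. ] psi 1.055 tilt [0.    0.001] w 40.1 F [ 0.9 -0.   1. ] q [-0.61  0.69  0.09  2.03 -0.13  0.43  0.63]
```

View pics/w2.png

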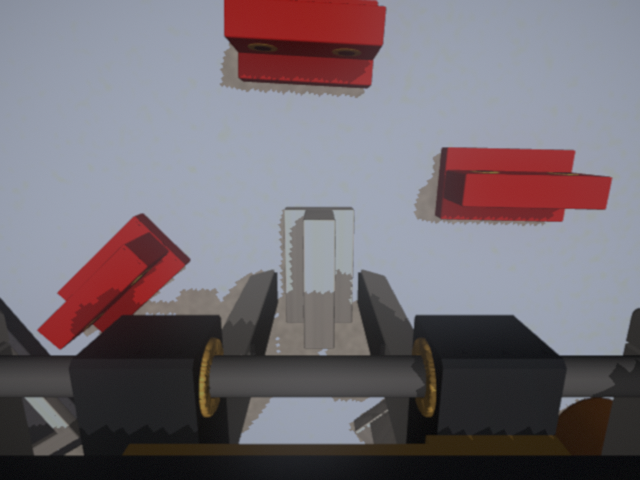

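Call:
arm_command(
  moves=[
    [4,0,0,-1.5,0,0,0],
    [4,0,0,-1.5,0,0,0],
    [4,0,0,0,0,0,0],
    [0.8,0,0,0,0,0,0],
    [0.8,0,0,0,0,0,0],
    [0.8,0,0,0,0,0,0],
    [0.8,0,0,0,0,0,0],
    [0.8,0,0,0,0,0,0],
  ],
)

```text
clock: 2.83
position: [453.7, 244.0, 16.5]
tool_rot: [0.256, 0.967, 0.001, 0.001]
contact_force: [-0.0, -0.6, 6.7]
grip_width: 16.0
```

Run:
```python
from h import *
st()
```

```text
t 2.83 p [453.7 244.   16.5] psi 1.053 tilt [0.002 0.001] w 16.0 F [-0.  -0.6  6.7] q [-0.6   0.74  0.07  2.04 -0.14  0.36  0.64]
```

Run:
```python
from h import *
h=[ray('side0',220+u/2.7,220+v/2.7,12) for u,v in [(113,148),(148,146),(112,203),(148,201),(112,262),(148,259)]]
print(h); print([(h[i]+h[i+1])/2 for i in (0,2,4)])
```

```text
[array([411. ,  17.6,  12. ]), array([441.5,  19. ,  12. ]), array([412.9, -42.4,  12. ]), array([443.2, -41.1,  12. ]), array([ 415.7, -102.3,   12. ]), array([ 444.8, -100.3,   12. ])]
[array([426.25,  18.3 ,  12.  ]), array([428.05, -41.75,  12.  ]), array([ 430.25, -101.3 ,   12.  ])]
```

Call:
arm_command(
  moves=[
    [0.8,0,0,1.5,0,0,0],
    [0.8,0,0,3,0,0,0],
    [0.8,0,0,3.5,0,0,0],
    [0.8,0,0,3,0,0,0],
    [0.8,0,0,0,0,0,0],
  ],
  grip_force=40,
)

```text
clock: 3.25
position: [456.1, 245.1, 130.6]
tool_rot: [0.256, 0.967, 0.003, 0.003]
contact_force: [0.6, 0.2, -1.3]
grip_width: 15.7
```

Call:
arm_command(
  moves=[
    [0.8,-0.3,-2.5,0,0,0,0.06],
    [0.8,-0.4,-2.5,0,0,0,0.06],
    [0.8,-0.3,-2.5,0,0,0,0.06],
    [0.8,-0.3,-2.5,0,0,0,0.06],
    [0.8,-0.3,-2.5,0,0,0,0.06],
    [0.8,-0.3,-2.5,0,0,0,0.06],
    [0.8,-0.3,-2.5,0,0,0,0.06],
    [0.8,-0.3,-2.5,0,0,0,0.06],
    [0.8,-0.3,-2.5,0,0,0,0.07],
    [0.8,0,0,0,0,0,0],
  ],
)

```text
clock: 4.08
position: [423.0, 13.0, 124.9]
tool_rot: [-0.014, 1.0, -0.001, -0.002]
contact_force: [0.7, -0.4, -2.1]
grip_width: 15.9
```

Call:
arm_command(
  moves=[
    [0.8,0,0,0,0,0,0],
    [0.8,0,0,0,0,0,0],
    [0.8,0,0,0,0,0,0],
  ],
)

```text
clock: 4.33
position: [425.1, 19.7, 125.3]
tool_rot: [-0.017, 1.0, 0.0, -0.0]
contact_force: [-0.7, 0.4, -0.6]
grip_width: 15.6
```

Run:
```python
from h import *
st();cap('wrist','w3');st()
```

```text
t 4.33 p [425.1  19.7 125.3] psi 1.604 tilt [-0.     0.001] w 15.6 F [-0.7  0.4 -0.6] q [-0.06  0.45 -0.08  2.2   0.07  0.49  1.42]
t 4.38 p [425.1  19.8 125.3] psi 1.605 tilt [-0.  0.] w 15.7 F [-0.5 -0.3 -1.9] q [-0.06  0.45 -0.08  2.2   0.07  0.49  1.42]
```

View pics/w3.png

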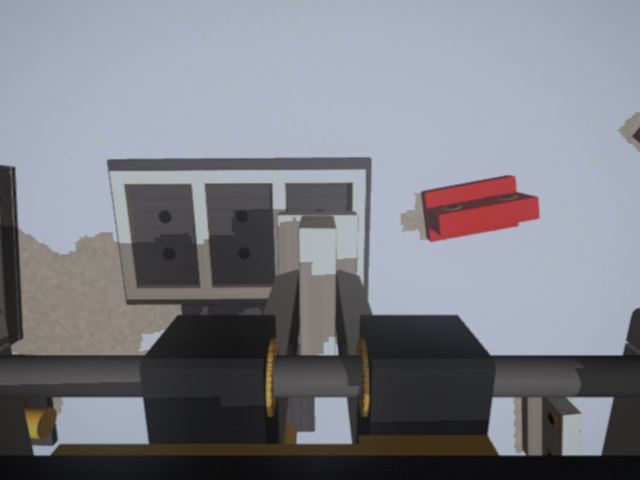

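Run:
```python
from h import *
f=lambda u,v,z=12:ray('w3',u,v,z)
print(f(165,216),f(169,253),f(241,216),f(244,253))
print('p3',(f(165,216)+f(169,253))/2,'p2',(f(241,216)+f(244,253))/2)
print('p1 top corners',f(285,182.5),f(353,182.5), 'p2', f(205.5,184),f(272,183), f(135,287),f(202,287))
print('block rib', f(300,228,152),f(336,228,152))
```

```text
[ 413. -101.   12.] [443.1 -99.7  12. ] [411.  -41.5  12. ] [441.1 -39.5  12. ]
p3 [ 428.05 -100.35   12.  ] p2 [426.05 -40.5   12.  ]
p1 top corners [383.7  -7.3  12. ] [382.   44.9  12. ] p2 [386.9 -68.4  12. ] [384.4 -17.3  12. ] [ 473.2 -129.4   12. ] [471.4 -74.4  12. ]
block rib [388.3  10.4 152. ] [387.8  25.3 152. ]
```

Call:
arm_command(
  moves=[
    [0.8,0,0,-2.5,0,0,0],
    [0.8,0,0,-2.5,0,0,0],
    [0.8,0,0,-2,0,0,0],
    [0.8,0,0,-1,0,0,0],
    [0.8,0,0,-0.6,0,0,0],
    [0.8,0,0,-0.4,0,0,0],
    [0.8,0,0,-0.4,0,0,0],
    [0.8,0,0,0,0,0,0],
    [0.8,0,0,0,0,0,0],
  ],
)

```text
clock: 5.13
position: [425.4, 18.9, 31.8]
tool_rot: [-0.016, 1.0, 0.0, 0.0]
contact_force: [0.7, -0.5, -1.8]
grip_width: 15.7
```

Run:
```python
from h import *
st();cap('wrist','w4');cap('side','s4');st();crop('s4',220,200,360,320,5,'s4c')
```

```text
t 5.13 p [425.4  18.9  31.8] psi 1.604 tilt [0.001 0.001] w 15.7 F [ 0.7 -0.5 -1.8] q [-0.05  0.65 -0.09  2.26  0.24  0.23  1.25]
t 5.23 p [425.4  18.6  32. ] psi 1.603 tilt [0.001 0.   ] w 15.9 F [ 0.2  0.4 -1.8] q [-0.05  0.65 -0.09  2.26  0.24  0.23  1.25]
```

View pics/s4c.png

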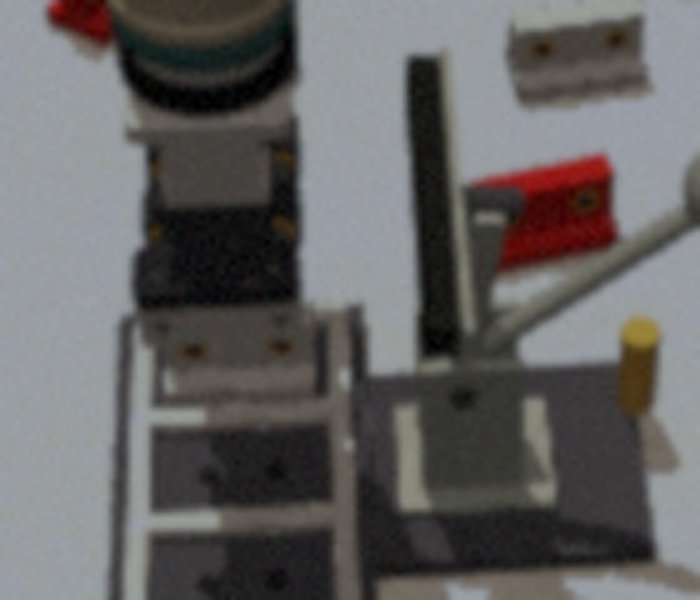

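Call:
arm_command(
  moves=[
    [2.5,0,0,0,0,0,0],
    [2.5,0,0,0,0,0,0],
    [4,0,0,0,0,0,0],
    [4,0,0,1,0,0,0],
    [4,0,0,3,0,0,0],
    [4,0,0,4,0,0,0],
    [4,0,0,4,0,0,0],
    [4,0,0,2,0,0,0],
    [4,0,0,0,0,0,0],
    [4,0,0,0,0,0,0],
  ],
)

```text
clock: 6.07
position: [425.7, 18.4, 172.5]
tool_rot: [-0.016, 1.0, 0.0, 0.002]
contact_force: [-0.1, 0.0, -0.7]
grip_width: 39.8
```

Run:
```python
from h import *
st();cap('wrist','w5');cap('top','t5');cap('side','s5')
```

```text
t 6.07 p [425.7  18.4 172.5] psi 1.603 tilt [0.003 0.   ] w 39.8 F [-0.1  0.  -0.7] q [ 0.07  0.37 -0.23  2.15  0.14  0.63  1.34]
```

View pics/w5.png

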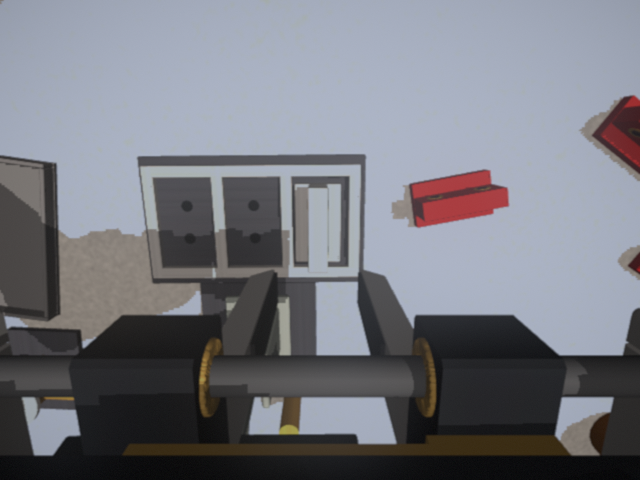

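View pics/s5.png

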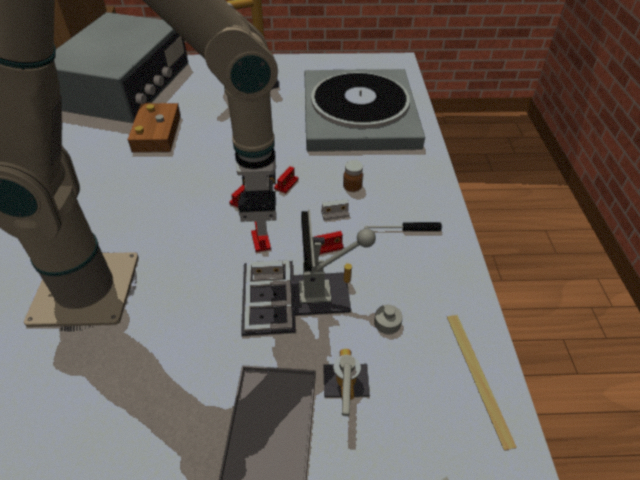

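View pics/t5.png

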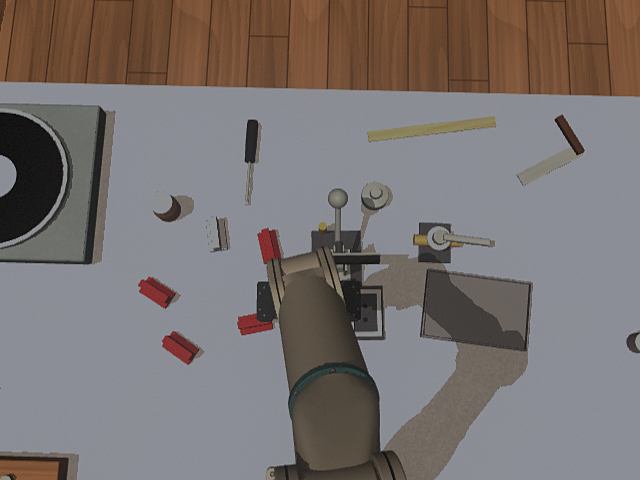

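Call:
arm_command(
  moves=[
    [4,1,2.8,0.5,0,0,0.01],
    [4,1.5,2.8,0.5,0,0,0.01],
    [4,2,2.8,0.5,0,0,0.01],
    [4,2.3,2.7,0.5,0,0,0.01],
    [4,2.3,2.7,0.5,0,0,0.02],
    [4,2.3,2.7,0.5,0,0,0.02],
    [4,2.3,2.6,0,0,0,0.02],
    [4,2.3,2.4,0,0,0,0],
    [4,0,0,0,0,0,0],
    [4,0,0,0,0,0,0],
  ],
)

```text
clock: 7.05
position: [584.0, 234.7, 198.6]
tool_rot: [-0.067, 0.998, -0.0, -0.002]
contact_force: [-0.5, -0.1, 0.1]
grip_width: 39.8
```

Call:
arm_command(
  moves=[
    [4,0,0,0,0,0,0],
    [4,0,0,0,0,0,0],
  ],
)

```text
clock: 7.22
position: [583.7, 231.7, 200.4]
tool_rot: [-0.066, 0.998, -0.001, -0.001]
contact_force: [0.6, 0.8, 0.2]
grip_width: 40.3
```

Run:
```python
from h import *
st();cap('wrist','w6');st();crop('w6',200,120,420,300,3.6,'w6c')
```

```text
t 7.22 p [583.7 231.7 200.4] psi 1.702 tilt [-0.003 -0.002] w 40.3 F [0.6 0.8 0.2] q [-0.27  0.61 -0.25  1.58  0.17  0.98  1.12]
t 7.27 p [584.  231.8 200.9] psi 1.702 tilt [-0.002 -0.002] w 40.0 F [-0.   0.5  0.2] q [-0.27  0.61 -0.25  1.58  0.17  0.98  1.12]
```

View pics/w6c.png

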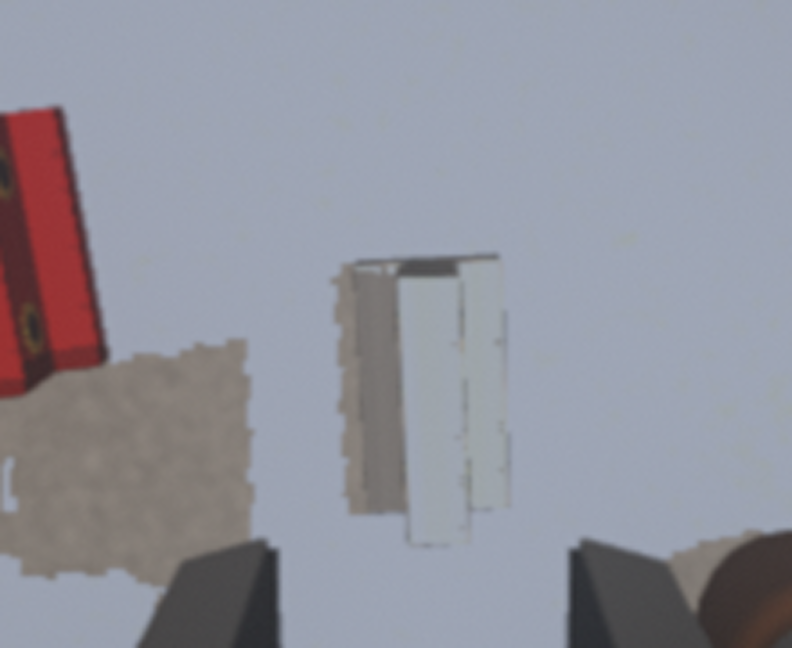

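Run:
```python
from h import *
f=lambda u,v,z:ray('w6',200+u/3.6,120+v/3.6,z)
c=[f(398,277,42),f(458,275,42),f(468,542,42),f(407,545,42)]
print(np.mean(c,0)); d=(c[2]+c[3]-c[0]-c[1])/2; print(np.arctan2(d[1],d[0]), np.linalg.norm(d))
```

```text
[592.625 234.575  42.   ]
0.1676207147569696 69.82868321828785
```

Call:
arm_command(
  moves=[
    [4,0.5,0.2,-3,0,0,0.037],
    [4,0.36,0.08,-4,0,0,0],
    [4,0,0,-4,0,0,0],
    [4,0,0,-3,0,0,0],
    [4,0,0,-1.5,0,0,0],
    [4,0,0,0,0,0,0],
    [4,0,0,0,0,0,0],
  ],
)

```text
clock: 7.85
position: [593.0, 235.3, 46.3]
tool_rot: [-0.084, 0.996, -0.0, -0.001]
contact_force: [0.2, -0.1, 0.5]
grip_width: 39.9
```

Run:
```python
from h import *
st();cap('wrist','w7');st()
```

```text
t 7.85 p [593.  235.3  46.3] psi 1.739 tilt [-0.001 -0.001] w 39.9 F [ 0.2 -0.1  0.5] q [-0.29  0.81 -0.21  1.67  0.25  0.69  1.1 ]
t 7.9 p [594.1 236.   47.6] psi 1.739 tilt [0.001 0.   ] w 40.1 F [1.  0.1 0.3] q [-0.29  0.81 -0.21  1.67  0.25  0.69  1.1 ]
```

View pics/w7.png

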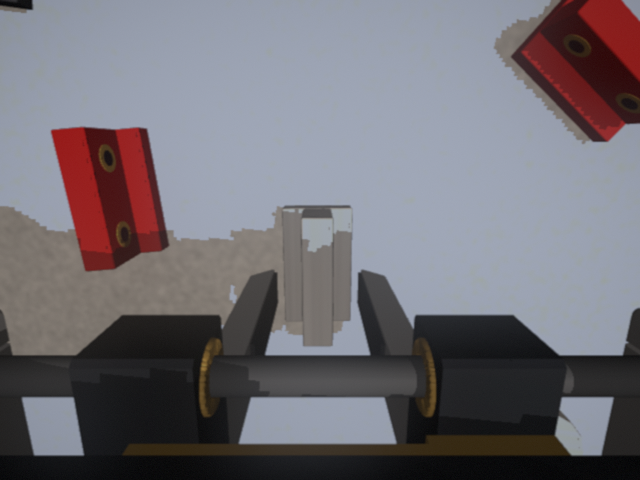

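Call:
arm_command(
  moves=[
    [4,0,0,-1.5,0,0,0],
    [4,0,0,-1.4,0,0,0],
    [4,0,0,0,0,0,0],
    [0.8,0,0,0,0,0,0],
    [0.8,0,0,0,0,0,0],
    [0.8,0,0,0,0,0,0],
    [0.8,0,0,0,0,0,0],
    [0.8,0,0,0,0,0,0],
  ],
)

```text
clock: 8.57
position: [594.1, 236.3, 18.3]
tool_rot: [-0.084, 0.996, 0.0, 0.001]
contact_force: [-0.5, -0.5, 3.2]
grip_width: 15.6
```

Call:
arm_command(
  moves=[
    [0.8,0,0,2,0,0,0],
    [0.8,0,0,3.5,0,0,0],
    [0.8,0,0,4,0,0,0],
    [0.8,-0.5,-0.5,4,0,0,0],
    [0.8,-1,-2,3,0,0,0],
    [0.8,-2.3,-3,0,0,0,-0.02],
    [0.8,-2.3,-3,0,0,0,-0.02],
    [0.8,-2.3,-3,0,0,0,-0.02],
    [0.8,-2.3,-3,0,0,0,-0.02],
    [0.8,-2.3,-3,0,0,0,-0.02],
  ],
)

```text
clock: 9.4
position: [462.1, 60.0, 182.7]
tool_rot: [-0.034, 0.999, -0.0, 0.0]
contact_force: [-0.2, 0.1, -1.7]
grip_width: 16.0
```

Run:
```python
from h import *
st()
```

```text
t 9.4 p [462.1  60.  182.7] psi 1.639 tilt [ 0. -0.] w 16.0 F [-0.2  0.1 -1.7] q [-0.    0.41 -0.25  2.03  0.15  0.71  1.28]
```

Call:
arm_command(
  moves=[
    [0.8,-2.5,0,0,0,0,-0.015],
    [0.8,-1.0,-2,0,0,0,-0.02],
    [0.8,0,-3,0,0,0,0],
    [0.8,0,-3.5,0,0,0,0],
    [0.8,0,-3.5,0,0,0,0],
    [0.8,0,-3,0,0,0,0],
    [0.8,0,-1,0,0,0,0],
    [0.8,0,0,0,0,0,0],
    [0.8,0,0,0,0,0,0],
    [0.8,0,0,0,0,0,0],
  ],
)

```text
clock: 10.23
position: [428.6, -96.9, 182.5]
tool_rot: [-0.018, 1.0, 0.001, 0.0]
contact_force: [0.4, 0.4, -2.7]
grip_width: 15.6
```

Run:
```python
from h import *
st();cap('wrist','w8');st()
```

```text
t 10.23 p [428.6 -96.9 182.5] psi 1.607 tilt [-0.     0.001] w 15.6 F [ 0.4  0.4 -2.7] q [ 0.33  0.38 -0.23  2.1   0.13  0.68  1.62]
t 10.28 p [428.7 -96.8 182.5] psi 1.608 tilt [0.    0.001] w 15.8 F [ 0.5  0.1 -1.1] q [ 0.33  0.38 -0.23  2.1   0.13  0.68  1.62]
```

View pics/w8.png

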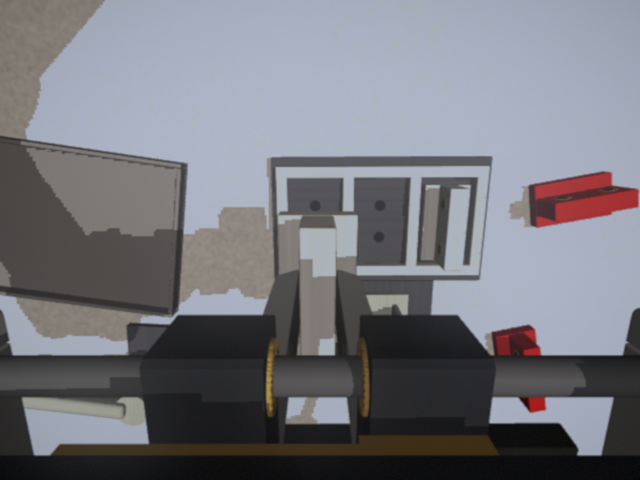

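Call:
arm_command(
  moves=[
    [0.8,-0.05,-0.35,-3,0,0,0],
    [0.8,0,0,-3.5,0,0,0],
    [0.8,0,0,-3,0,0,0],
    [0.8,0,0,-2.5,0,0,0],
    [0.8,0,0,-1,0,0,0],
    [0.8,0,0,-0.8,0,0,0],
    [0.8,0,0,-0.6,0,0,0],
    [0.8,0,0,-0.5,0,0,0],
    [0.8,0,0,-0.2,0,0,0],
    [0.8,0,0,0,0,0,0],
  ],
)

```text
clock: 11.12
position: [428.4, -102.0, 31.6]
tool_rot: [-0.017, 1.0, -0.0, 0.0]
contact_force: [-0.1, 0.0, -1.7]
grip_width: 15.7
```

Run:
```python
from h import *
st()
```

```text
t 11.12 p [ 428.4 -102.    31.6] psi 1.605 tilt [ 0.001 -0.   ] w 15.7 F [-0.1  0.  -1.7] q [ 0.25  0.66 -0.11  2.22  0.26  0.27  1.51]
```

Call:
arm_command(
  moves=[
    [0.8,0,0.1,-0.1,0,0,0],
    [0.8,0,0,0,0,0,0],
    [2.5,0,0,0,0,0,0],
    [2.5,0,0,0,0,0,0],
    [4,0,0,0,0,0,0],
    [4,0,0,1,0,0,0],
    [4,0,0,3,0,0,0],
    [4,0,0,4,0,0,0],
    [4,0,0,4,0,0,0],
    [4,0,0,2,0,0,0],
  ],
)

```text
clock: 11.95
position: [429.5, -101.4, 174.3]
tool_rot: [-0.017, 1.0, -0.001, 0.003]
contact_force: [1.0, -0.3, -0.2]
grip_width: 40.0
```

Call:
arm_command(
  moves=[
    [4,0,0,2,0,0,0],
    [4,0,0,0,0,0,0],
    [4,0,0,0,0,0,0],
  ],
)

```text
clock: 12.2
position: [428.6, -101.6, 191.3]
tool_rot: [-0.017, 1.0, -0.0, 0.001]
contact_force: [-0.1, 0.5, -0.2]
grip_width: 39.9
```

Run:
```python
from h import *
st();cap('wrist','w9');cap('side','s9');crop('w9',200,120,520,300,2.4,'w9c')
```

```text
t 12.2 p [ 428.6 -101.6  191.3] psi 1.604 tilt [ 0.003 -0.001] w 39.9 F [-0.1  0.5 -0.2] q [ 0.37  0.36 -0.26  2.09  0.14  0.71  1.62]
```

View pics/w9c.png

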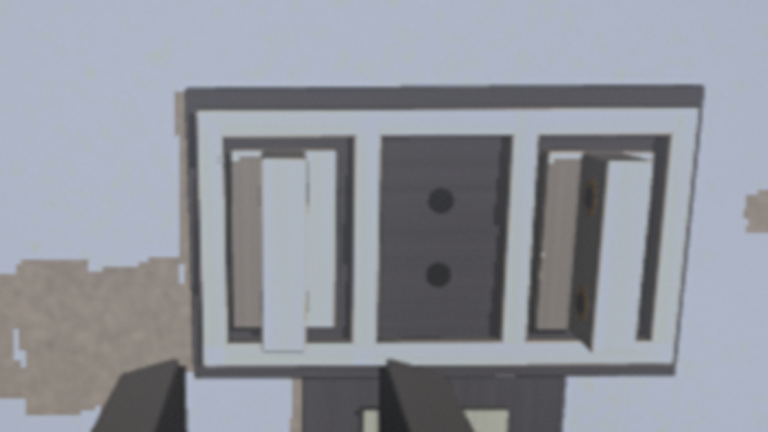

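View pics/s9.png

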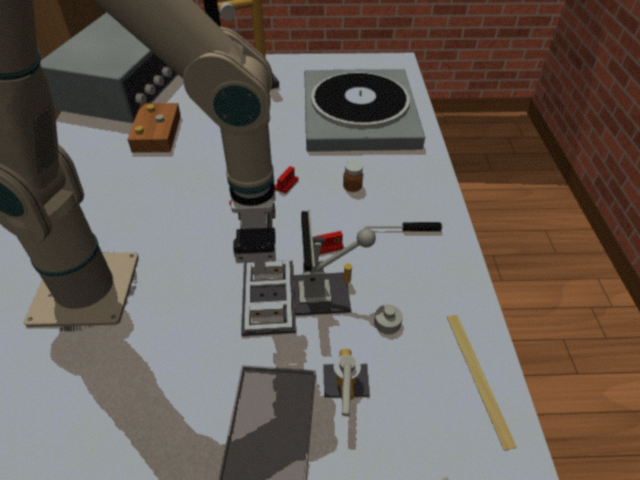

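Call:
arm_command(
  moves=[
    [3,0.5,-2,0,0,0,-0.12],
    [3,0.5,-2,0,0,0,-0.12],
    [3,1,-2,0,0,0,-0.12],
    [3,1,-2,0,0,0,-0.12],
    [3,1.2,-2,0,0,0,-0.12],
    [3,1.2,-2,0,0,0,-0.12],
    [3,1.2,-2,0,0,0,-0.12],
    [3,1.2,-2,0,0,0,-0.12],
    [3,1.2,-2,0,0,0,-0.12],
    [3,1.2,-2,0,0,0,-0.12],
  ],
)

```text
clock: 13.13
position: [529.5, -301.6, 188.2]
tool_rot: [0.553, 0.833, -0.0, -0.002]
contact_force: [-0.7, 0.3, -0.1]
grip_width: 30.1
```

Call:
arm_command(
  moves=[
    [3,1.5,-1,0,0,0,-0.12],
    [3,1.5,-1,0,0,0,-0.12],
    [3,1.5,-1,0,0,0,-0.12],
    [3,0.5,0,0,0,0,-0.08],
    [3,0,0,0,0,0,0],
    [3,0,0,0,0,0,0],
    [3,0,0,0,0,0,0],
  ],
)

```text
clock: 13.72
position: [578.9, -330.5, 189.2]
tool_rot: [0.719, 0.695, -0.001, -0.001]
contact_force: [-0.0, 0.3, 0.1]
grip_width: 30.4
```

Run:
```python
from h import *
st();cap('wrist','w10');st()
```

```text
t 13.72 p [ 578.9 -330.5  189.2] psi -0.033 tilt [-0.003  0.001] w 30.4 F [-0.   0.3  0.1] q [ 0.35  0.68  0.21  1.48 -0.16  1.    0.58]
t 13.77 p [ 579.  -330.7  189.6] psi -0.033 tilt [-0.002  0.001] w 29.5 F [-0.4  0.3  0.1] q [ 0.36  0.68  0.21  1.48 -0.16  1.    0.58]
```

View pics/w10.png

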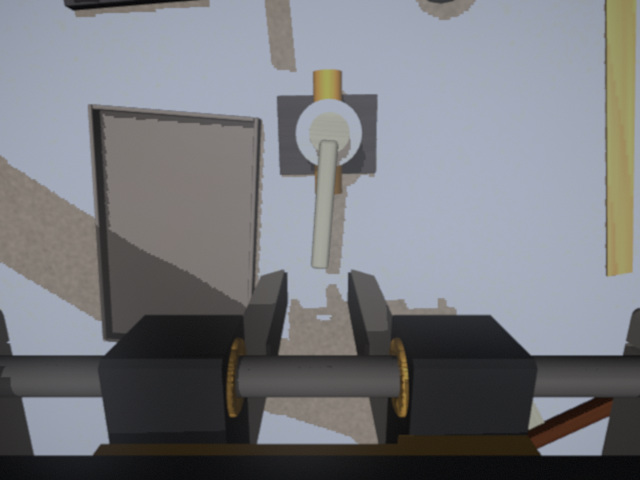

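Run:
```python
from h import *
f=lambda u,v,z:ray('w10',u,v,z)
print('cap',f(328.5,130,85),'ring',f(328.5,134,60))
a,b=f(328.5,143,81),f(319.5,267,81);print(a,b,np.arctan2(*(b-a)[[1,0]])+np.pi/2)
for p,q in [((278,96),(280,175)),((377,95),(376,176))]:
  a,b=f(*p,5),f(*q,5);print('plate',a,b,np.arctan2(*(b-a)[[1,0]])+np.pi/2)
a,b=f(278,96,5),f(377,95,5);print(np.arctan2(*(b-a)[[1,0]]))
a,b=f(280,175,5),f(376,176,5);print(np.arctan2(*(b-a)[[1,0]]))
tr=[f(93,105,18),f(259,119,18)];print('tray edge',tr,np.arctan2(*(tr[1]-tr[0])[[1,0]]))
```

```text
cap [ 588.2 -252.2   85. ] ring [ 588.8 -254.4   60. ]
[ 588.1 -261.3   81. ] [ 578.4 -356.9   81. ] -0.10111837706318894
plate [ 545.5 -218.4    5. ] [ 543.3 -289.     5. ] -0.031151392641607822
plate [ 635.  -220.5    5. ] [ 634.3 -292.9    5. ] -0.009668207033302734
-0.023459382637110532
-0.042830932668727076
tray edge [array([ 383.9, -221.9,   18. ]), array([ 528.8, -238.5,   18. ])] -0.11406449200432249
```

Call:
arm_command(
  moves=[
    [3,0.1,0,-3,0,0,0],
    [3,0,0,-4,0,0,0],
    [3,0,0,-3,0,0,0],
    [3,0,0,-2,0,0,0],
    [3,0,0,-1.4,0,0,0],
    [3,0,0,0,0,0,0],
    [3,0,0,0,0,0,0],
  ],
)

```text
clock: 14.35
position: [580.8, -331.3, 56.6]
tool_rot: [0.719, 0.695, -0.0, -0.0]
contact_force: [0.3, -0.3, 0.6]
grip_width: 30.1
```

Call:
arm_command(
  moves=[
    [2,0.3,0,0,0,0,0],
    [2,0.3,0,0,0,0,0],
    [2,0.2,0,0,0,0,0],
    [2,0.2,0,0,0,0,0],
    [2,0,0,0,0,0,0],
  ],
)

```text
clock: 14.77
position: [591.7, -331.6, 57.3]
tool_rot: [0.719, 0.695, 0.0, 0.001]
contact_force: [-0.4, 0.0, 0.3]
grip_width: 20.0
```

Run:
```python
from h import *
st()
```

```text
t 14.77 p [ 591.7 -331.6   57.3] psi -0.035 tilt [ 0.001 -0.001] w 20.0 F [-0.4  0.   0.3] q [ 0.37  0.84  0.18  1.55 -0.2   0.76  0.6 ]
```

Call:
arm_command(
  moves=[
    [2,0.2,0,0,0,0,0],
    [2,0.1,0,0,0,0,0],
    [2,0,0,0,0,0,0],
  ],
)

```text
clock: 15.02
position: [591.7, -331.5, 56.6]
tool_rot: [0.72, 0.694, -0.001, -0.002]
contact_force: [-5.9, 0.4, 4.5]
grip_width: 19.9
```

Run:
```python
from h import *
st();cap('wrist','w11');cap('side','s11')
```

```text
t 15.02 p [ 591.7 -331.5   56.6] psi -0.036 tilt [-0.004  0.001] w 19.9 F [-5.9  0.4  4.5] q [ 0.37  0.85  0.18  1.55 -0.19  0.77  0.59]
```

View pics/w11.png

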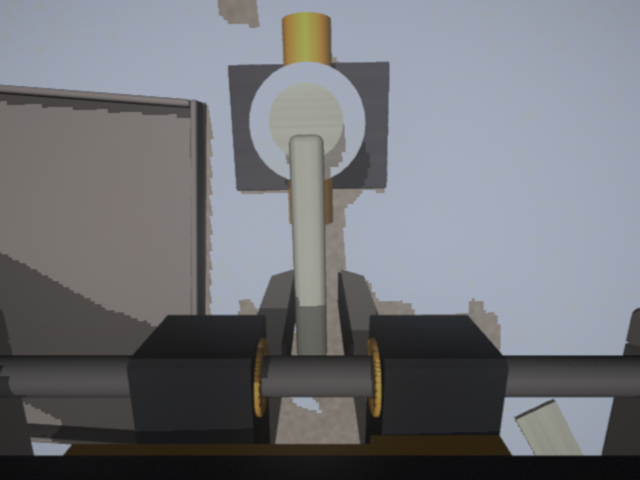

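Call:
arm_command(
  moves=[
    [2.4,-0.35,0,0,0,0,0],
    [2.6,0,0,1.5,0,0,0],
    [3,0,0,3,0,0,0],
    [3,0,0,4,0,0,0],
    [3,0,0,4,0,0,0],
    [3,0,1,3.5,0,0,0.1],
    [4,0.3,2,3,0,0,0.12],
    [5,0.3,2.5,0.5,0,0,0.12],
    [6,0.3,2.5,0,0,0,0.12],
    [6,0.3,2.5,0,0,0,0.12],
  ],
)

```text
clock: 15.95
position: [603.8, -224.7, 252.9]
tool_rot: [0.488, 0.873, 0.001, 0.002]
contact_force: [0.4, 0.4, -0.9]
grip_width: 53.1
```

Call:
arm_command(
  moves=[
    [6,0.5,2.5,0,0,0,0.12],
    [6,0.5,2.5,0,0,0,0.12],
    [6,0.5,2.5,0,0,0,0.12],
    [6,0.5,2.5,0,0,0,0.12],
    [6,0.5,2.5,0,0,0,0.12],
    [6,0.5,2.5,0,0,0,0.12],
    [6,0.5,2,0,0,0,0.12],
    [6,0.3,1.8,0,0,0,0.12],
    [6,0,0,0,0,0,0.1],
    [6,0,0,0,0,0,0],
  ],
)

```text
clock: 16.78
position: [641.1, -35.6, 251.6]
tool_rot: [-0.02, 1.0, 0.001, 0.001]
contact_force: [-0.6, -0.7, 0.9]
grip_width: 60.1
```

Call:
arm_command(
  moves=[
    [6,0,0,0,0,0,0],
    [6,0,0,0,0,0,0],
  ],
)

```text
clock: 16.95
position: [640.6, -39.1, 251.5]
tool_rot: [-0.015, 1.0, -0.0, 0.0]
contact_force: [0.7, -0.1, 0.1]
grip_width: 60.6
```

Run:
```python
from h import *
st();cap('wrist','w12');cap('side','s12');st()
```

```text
t 16.95 p [640.6 -39.1 251.5] psi 1.601 tilt [ 0. -0.] w 60.6 F [ 0.7 -0.1  0.1] q [ 0.15  0.58 -0.22  1.48  0.13  1.1   1.5 ]
t 17.05 p [640.5 -39.2 251.5] psi 1.602 tilt [ 0. -0.] w 59.8 F [0.4 0.6 0.7] q [ 0.15  0.58 -0.22  1.48  0.13  1.1   1.5 ]
```

View pics/w12.png

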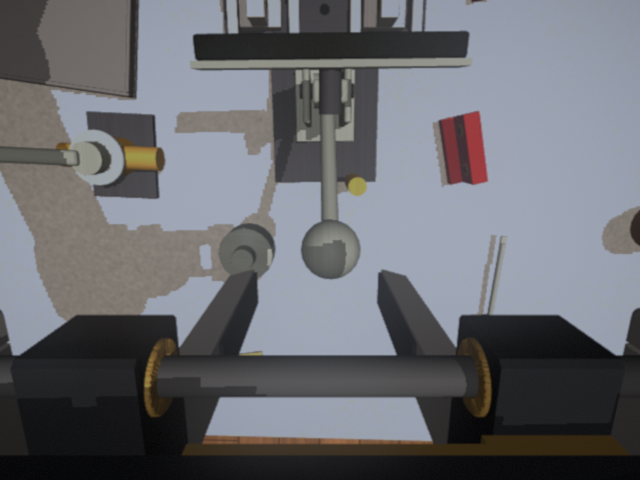

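View pics/s12.png

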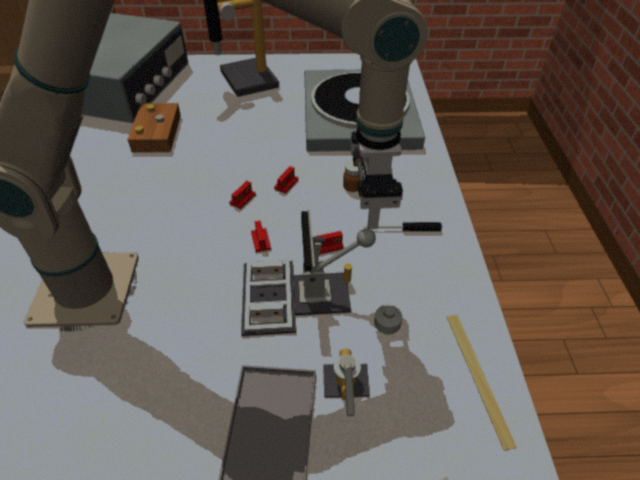

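Run:
```python
from h import *
print(ray('w12',330.5,249.5,184), ray('s12',366.5,237,184), ray('top0',338,198.5,184))
print('bar ends',ray('w12',192,66,185),ray('w12',470,62,185))
```

```text
[638.9 -31.2 184. ] [641.6 -29.9 184. ] [636.8 -31.6 184. ]
bar ends [ 526.6 -118.9  185. ] [519.3  48.  185. ]
```

Call:
arm_command(
  moves=[
    [6,-0.15,0.78,-1.5,0,0,0],
    [6,0,0,-3,0,0,0],
    [6,0,0,-2.5,0,0,0],
    [6,0,0,-1.6,0,0,0],
    [6,0,0,0,0,0,0],
    [3.8,0,0,0,0,0,0],
    [3.8,0,0,0,0,0,0],
    [3.8,0,0,0,0,0,0],
    [3.8,0,0,0,0,0,0],
    [3.8,0,0,0,0,0,0],
  ],
  grip_force=15,
)

```text
clock: 17.88
position: [640.1, -30.4, 167.0]
tool_rot: [-0.017, 1.0, -0.0, 0.001]
contact_force: [-0.3, -0.4, 3.5]
grip_width: 39.5
```

Run:
```python
from h import *
st();cap('wrist','w13')
# arc deltas
import math
H=np.array([526.2,-35.0,85]);
prev=None
for k in range(0,18):
    v=k*0.1; a=0.85-v; p=H+[150*math.sin(a)*math.cos(.033),150*math.sin(a)*.033,150*math.cos(a)]
    print(round(v,2),np.round(p,1), None if prev is None else np.round((p-prev)/10,2)); prev=p
```

```text
t 17.88 p [640.1 -30.4 167. ] psi 1.605 tilt [ 0.003 -0.   ] w 39.5 F [-0.3 -0.4  3.5] q [ 0.13  0.66 -0.21  1.58  0.16  0.91  1.47]
0.0 [638.8 -31.3 184. ] None
0.1 [628.4 -31.6 194.8] [-1.04 -0.03  1.08]
0.2 [616.9 -32.  204.4] [-1.15 -0.04  0.97]
0.3 [604.6 -32.4 212.9] [-1.24 -0.04  0.85]
0.4 [591.4 -32.8 220.1] [-1.32 -0.04  0.72]
0.5 [577.6 -33.3 225.9] [-1.38 -0.05  0.58]
0.6 [563.3 -33.8 230.3] [-1.43 -0.05  0.44]
0.7 [548.6 -34.3 233.3] [-1.47 -0.05  0.3 ]
0.8 [533.7 -34.8 234.8] [-1.49 -0.05  0.15]
0.9 [518.7 -35.2 234.8] [-1.5  -0.05  0.  ]
1.0 [503.8 -35.7 233.3] [-1.49 -0.05 -0.15]
1.1 [489.1 -36.2 230.3] [-1.47 -0.05 -0.3 ]
1.2 [474.8 -36.7 225.9] [-1.43 -0.05 -0.44]
1.3 [461.  -37.2 220.1] [-1.38 -0.05 -0.58]
1.4 [447.8 -37.6 212.9] [-1.32 -0.04 -0.72]
1.5 [435.5 -38.  204.4] [-1.24 -0.04 -0.85]
1.6 [424.  -38.4 194.8] [-1.15 -0.04 -0.97]
1.7 [413.6 -38.7 184. ] [-1.04 -0.03 -1.08]
```

View pics/w13.png

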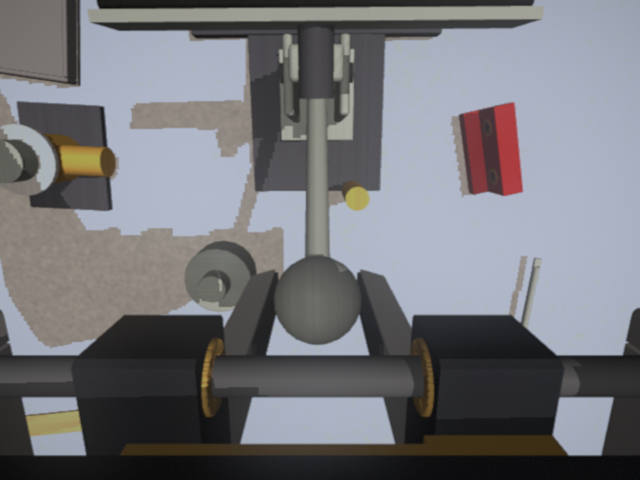

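Call:
arm_command(
  moves=[
    [3.8,-0.5,-0.02,0.55,0,0,0],
    [3.8,-0.54,-0.02,0.53,0,0,0],
    [3.8,-0.56,-0.02,0.5,0,0,0],
    [3.8,-0.59,-0.02,0.47,0,0,0],
    [3.8,-0.61,-0.02,0.44,0,0,0],
    [3.8,-0.63,-0.02,0.41,0,0,0],
    [3.8,-0.65,-0.02,0.38,0,0,0],
    [3.8,-0.67,-0.02,0.34,0,0,0],
  ],
)

```text
clock: 18.6
position: [591.0, -32.4, 202.4]
tool_rot: [-0.017, 1.0, -0.0, 0.0]
contact_force: [4.4, -1.9, 2.0]
grip_width: 38.8
```

Run:
```python
from h import *
st()
```

```text
t 18.6 p [591.  -32.4 202.4] psi 1.605 tilt [ 0.001 -0.   ] w 38.8 F [ 4.4 -1.9  2. ] q [ 0.15  0.55 -0.22  1.69  0.14  0.92  1.48]
```

Call:
arm_command(
  moves=[
    [3.8,-0.68,-0.02,0.31,0,0,0],
    [3.8,-0.7,-0.02,0.27,0,0,0],
    [3.8,-0.71,-0.02,0.24,0,0,0],
    [3.8,-0.72,-0.02,0.2,0,0,0],
    [3.8,-0.73,-0.02,0.17,0,0,0],
    [3.8,-0.74,-0.02,0.13,0,0,0],
    [3.8,-0.74,-0.02,0.09,0,0,0],
    [3.8,-0.75,-0.02,0.06,0,0,0],
    [3.8,-0.75,-0.02,0.02,0,0,0],
    [3.8,-0.75,-0.02,-0.02,0,0,0],
  ],
)

```text
clock: 19.43
position: [517.3, -35.3, 216.8]
tool_rot: [-0.017, 1.0, -0.001, -0.001]
contact_force: [0.8, -4.0, 7.0]
grip_width: 39.4
```

Call:
arm_command(
  moves=[
    [3.8,-0.75,-0.02,-0.06,0,0,0],
    [3.8,-0.74,-0.02,-0.09,0,0,0],
    [3.8,-0.74,-0.02,-0.13,0,0,0],
    [3.8,-0.73,-0.02,-0.17,0,0,0],
    [3.8,-0.72,-0.02,-0.2,0,0,0],
    [3.8,-0.71,-0.02,-0.24,0,0,0],
    [3.8,-0.7,-0.02,-0.27,0,0,0],
    [3.8,-0.68,-0.02,-0.31,0,0,0],
  ],
)

```text
clock: 20.1
position: [456.6, -37.7, 200.7]
tool_rot: [-0.016, 1.0, -0.001, -0.004]
contact_force: [-1.5, -7.3, -0.1]
grip_width: 39.5
```

Run:
```python
from h import *
st();cap('side','s14');crop('s14',200,150,420,330,3.5,'s14c')
```

```text
t 20.1 p [456.6 -37.7 200.7] psi 1.604 tilt [-0.007 -0.003] w 39.5 F [-1.5 -7.3 -0.1] q [ 0.19  0.38 -0.23  2.03  0.13  0.76  1.49]
```

View pics/s14c.png

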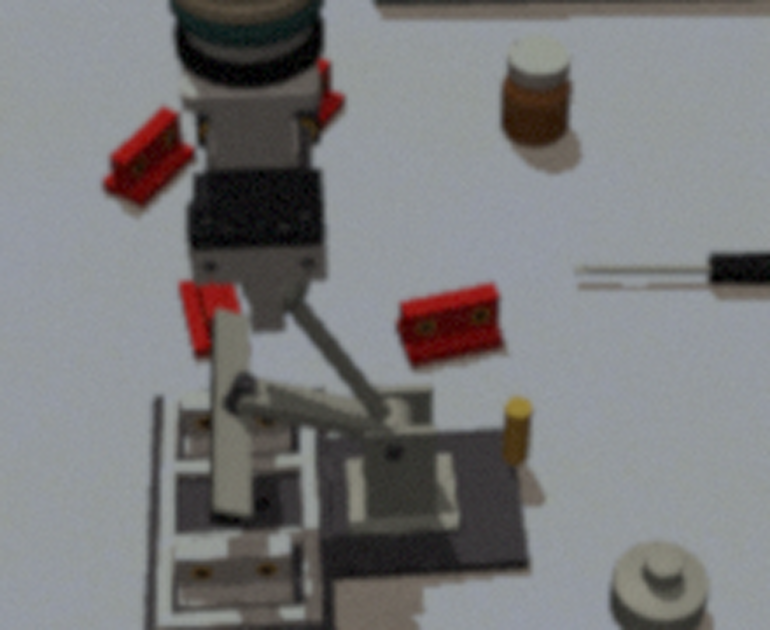

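Call:
arm_command(
  moves=[
    [3.8,-0.67,-0.05,-0.34,0,0,0],
    [3.8,-0.65,-0.05,-0.38,0,0,0],
    [3.8,-0.63,-0.05,-0.41,0,0,0],
    [3.8,-0.61,-0.05,-0.44,0,0,0],
    [3.8,-0.59,-0.05,-0.47,0,0,0],
    [3.8,-0.56,-0.05,-0.5,0,0,0],
    [3.8,-0.53,-0.02,-0.53,0,0,0],
    [3.8,-0.3,0,-0.35,0,0,0],
    [3.8,0,0,0,0,0,0],
  ],
)

```text
clock: 20.9
position: [411.4, -39.5, 165.9]
tool_rot: [-0.017, 1.0, -0.0, -0.004]
contact_force: [-2.8, -4.8, -1.7]
grip_width: 38.6
```

Run:
```python
from h import *
st();cap('side','s15');crop('s15',200,150,420,330,3.5,'s15c')
```

```text
t 20.9 p [411.4 -39.5 165.9] psi 1.604 tilt [-0.007 -0.001] w 38.6 F [-2.8 -4.8 -1.7] q [ 0.2   0.37 -0.23  2.17  0.14  0.61  1.47]
```

View pics/s15c.png

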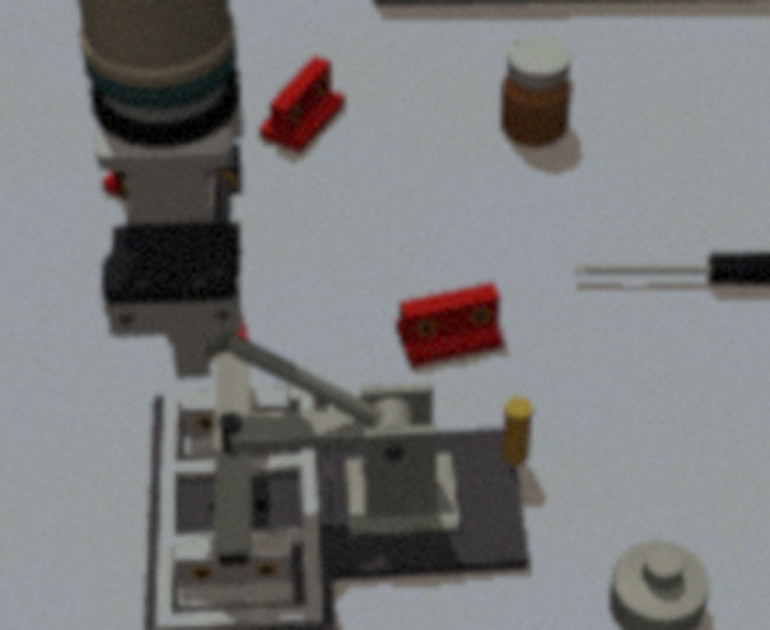

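Call:
arm_command(
  moves=[
    [6,0,0,0,0,0,0],
    [6,0,0,0,0,0,0],
    [6,0,0,0,0,0,0],
    [6,0,0,2,0,0,0],
    [6,0,0,4,0,0,0],
    [6,0,0,4,0,0,0],
    [6,0,0,2,0,0,0],
    [6,0,0,0,0,0,0],
    [6,0,0,0,0,0,0],
    [6,0,0,0,0,0,0],
  ],
)

```text
clock: 21.78
position: [415.0, -38.4, 286.6]
tool_rot: [-0.017, 1.0, 0.0, -0.001]
contact_force: [-0.6, -0.8, -0.1]
grip_width: 60.0
```

Run:
```python
from h import *
st();cap('side','s16');crop('s16',200,150,420,330,3.5,'s16c');cap('wrist','w16')
```

```text
t 21.78 p [415.  -38.4 286.6] psi 1.606 tilt [-0.002  0.   ] w 60.0 F [-0.6 -0.8 -0.1] q [ 0.24  0.2  -0.26  2.    0.06  0.96  1.56]
```

View pics/s16c.png

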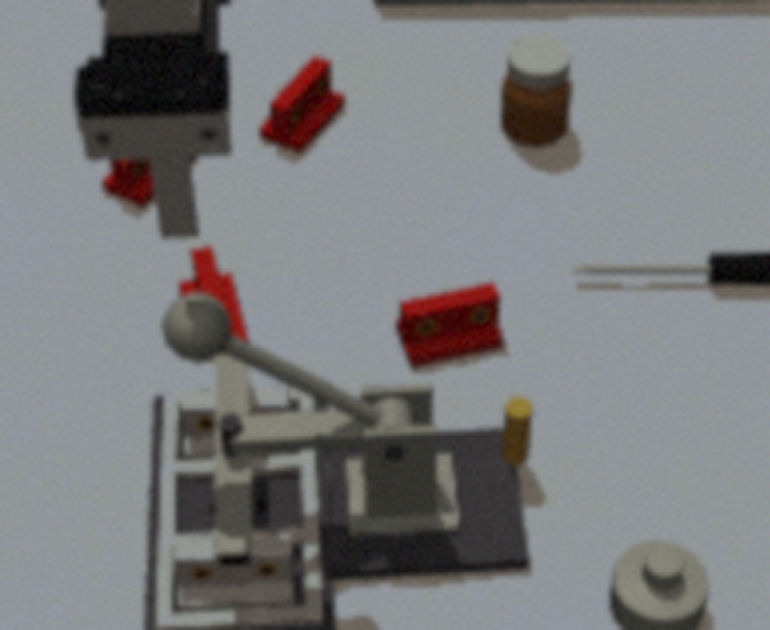

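View pics/w16.png

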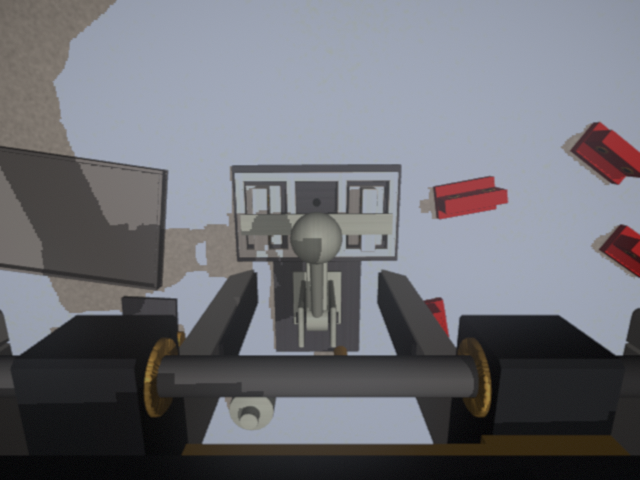

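Run:
```python
from h import *
for z in (176,180,184,188): print(z,ray('s16',256.3,243.4,z),ray('w16',317,239,z))
print(proj('s16',[413.6,-38.7,184]))
```

```text
176 [414.7 -34.1 176. ] [416.2 -39.5 176. ]
180 [415.2 -37.9 180. ] [415.2 -39.5 180. ]
184 [415.8 -41.6 184. ] [414.3 -39.5 184. ]
188 [416.3 -45.4 188. ] [413.3 -39.6 188. ]
[255.3 242.4]
```

Call:
arm_command(
  moves=[
    [5,1,-2.4,0,0,0,-0.12],
    [4,1.2,-2.4,0,0,0,-0.12],
    [3,1.2,-2.4,0,0,0,-0.12],
    [3,1.2,-2.4,-0.5,0,0,-0.12],
    [3,1.2,-2.4,-1,0,0,-0.12],
    [3,1.2,-2.4,-1,0,0,-0.12],
    [3,1.2,-2.4,-1,0,0,-0.12],
    [3,1.3,-2.2,-1,0,0,-0.12],
    [3,1.3,-2,-1,0,0,-0.12],
    [3,1.3,-2,-1,0,0,-0.12],
  ],
)

```text
clock: 22.72
position: [536.4, -269.5, 220.0]
tool_rot: [0.553, 0.833, -0.0, -0.002]
contact_force: [-0.2, -0.2, 0.2]
grip_width: 29.8
```

Call:
arm_command(
  moves=[
    [3,1.3,-1.7,-1,0,0,-0.12],
    [3,1.3,-1.5,-1,0,0,-0.12],
    [3,1.3,-1.5,-1,0,0,-0.12],
    [3,1.3,-1.5,-0.5,0,0,-0.08],
    [3,0,0,0,0,0,0],
    [3,0,0,0,0,0,0],
    [3,0,0,0,0,0,0],
  ],
)

```text
clock: 23.3
position: [587.9, -329.6, 186.4]
tool_rot: [0.719, 0.695, -0.0, -0.001]
contact_force: [0.6, 0.6, 0.2]
grip_width: 30.0
```

Run:
```python
from h import *
st();cap('wrist','w17');st()
```

```text
t 23.3 p [ 587.9 -329.6  186.4] psi -0.033 tilt [-0.002  0.002] w 30.0 F [0.6 0.6 0.2] q [ 0.36  0.69  0.2   1.46 -0.15  1.    0.56]
t 23.35 p [ 588.1 -329.6  187.1] psi -0.033 tilt [-0.001  0.001] w 30.2 F [ 0.3  0.5 -0.4] q [ 0.36  0.69  0.2   1.46 -0.15  1.    0.56]
```

View pics/w17.png

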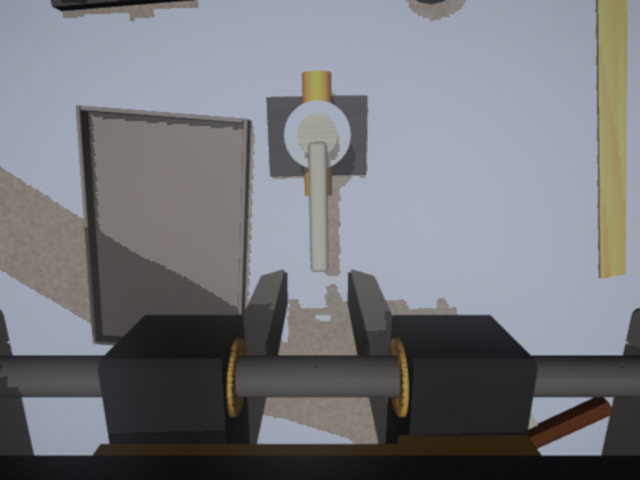

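Run:
```python
from h import *
f=lambda u,v,z:ray('w17',u,v,z)
a,b=f(317.5,143,81),f(319.5,270,81);print(a,b,np.arctan2(*(b-a)[[1,0]])+np.pi/2,f(317.5,131,85))
A=np.array([588,-252])
for v in np.arange(0,.8,.0981): print(round(v,2),A+80*np.array([-np.sin(v+.0),-np.cos(v)]))
```

```text
[ 589.  -260.1   81. ] [ 587.4 -357.5   81. ] -0.016425627345179494 [ 589.3 -251.8   85. ]
0.0 [ 588. -332.]
0.1 [ 580.16458163 -331.61536421]
0.2 [ 572.40450781 -330.46515547]
0.29 [ 564.7943986  -328.56043406]
0.39 [ 557.40743202 -325.91951558]
0.49 [ 550.31464034 -322.56779483]
0.59 [ 543.58422711 -318.5375016 ]
0.69 [ 537.28091128 -313.86739076]
0.78 [ 531.46530485 -308.6023696 ]
```

Call:
arm_command(
  moves=[
    [3,0,-0.1,-3,0,0,0],
    [3,0,-0.1,-4,0,0,0],
    [3,0,0,-3,0,0,0],
    [3,0,0,-2,0,0,0],
    [3,0,0,-1.1,0,0,0],
    [3,0,0,0,0,0,0],
    [1.2,0,0,0,0,0,0],
    [1.2,0,0,0,0,0,0],
    [1.2,0,0,0,0,0,0],
    [1.2,0,0,0,0,0,0],
  ],
  grip_force=8,
)

```text
clock: 24.18
position: [588.7, -333.5, 58.4]
tool_rot: [0.719, 0.695, -0.0, 0.001]
contact_force: [-2.3, 0.7, 5.3]
grip_width: 14.4
```

Run:
```python
from h import *
st()
```

```text
t 24.18 p [ 588.7 -333.5   58.4] psi -0.035 tilt [ 0.001 -0.001] w 14.4 F [-2.3  0.7  5.3] q [ 0.38  0.84  0.17  1.56 -0.18  0.76  0.59]
```

Call:
arm_command(
  moves=[
    [1.2,-0.79,0.04,0,0,0,-0.096],
    [1.2,-0.78,0.12,0,0,0,-0.096],
    [1.2,-0.76,0.19,0,0,0,-0.096],
    [1.2,-0.74,0.27,0,0,0,-0.096],
    [1.2,-0.72,0.34,0,0,0,-0.096],
    [1.2,-0.68,0.41,0,0,0,-0.096],
    [1.2,-0.64,0.48,0,0,0,-0.096],
    [1.2,-0.59,0.54,0,0,0,-0.096],
    [1.2,0,0,0,0,0,0],
    [1.2,0,0,0,0,0,0],
  ],
)

```text
clock: 25.02
position: [532.6, -309.3, 58.3]
tool_rot: [0.927, 0.375, 0.001, 0.001]
contact_force: [-1.7, -0.6, 6.5]
grip_width: 13.8
```

Run:
```python
from h import *
st();cap('wrist','w18');cap('side','s18');cap('top','t18');st()
p=env.get_state()['position'][:2]-[589,-252]; print(np.arctan2(-p[0],-p[1]),np.hypot(*p))
crop('s18',300,320,400,430,5,'s18c')
```

```text
t 25.02 p [ 532.6 -309.3   58.3] psi -0.802 tilt [ 0.002 -0.001] w 13.8 F [-1.7 -0.6  6.5] q [ 0.26  0.79  0.36  1.75 -0.42  0.67  0.05]
t 25.17 p [ 532.7 -309.4   58.3] psi -0.802 tilt [ 0.002 -0.001] w 14.4 F [-1.6  0.1  6.4] q [ 0.26  0.79  0.36  1.75 -0.42  0.67  0.05]
0.7757539645339645 80.42659903237534
```

View pics/w18.png

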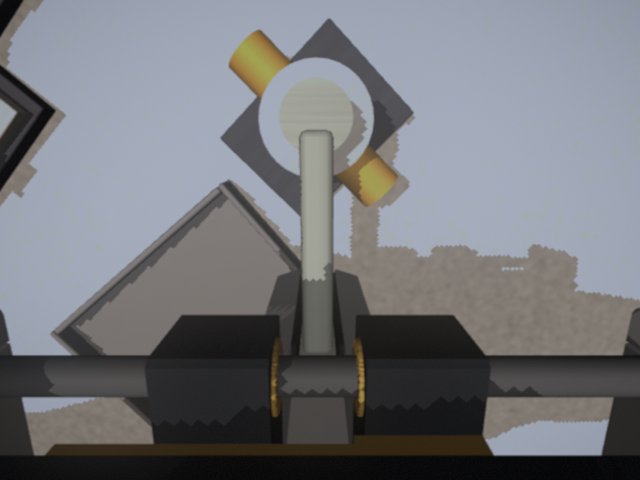

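View pics/s18.png

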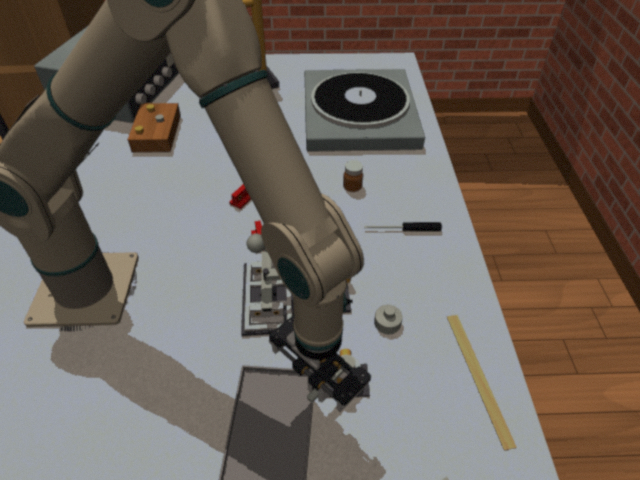

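Call:
arm_command(
  moves=[
    [1.2,0,0,0,0,0,0],
    [1.2,0,0,0,0,0,0],
    [1.2,0,0,0,0,0,0],
    [1.2,0,0,0,0,0,0],
    [1.2,0,0,0,0,0,0],
    [1.2,0,0,0,0,0,0],
    [1.2,0,0,0,0,0,0],
    [1.2,0,0,0,0,0,0],
    [1.2,0,0,0,0,0,0],
    [1.2,0,0,0,0,0,0],
  ],
)

```text
clock: 26.0
position: [532.7, -309.4, 58.2]
tool_rot: [0.927, 0.375, 0.001, 0.001]
contact_force: [-3.2, 0.6, 7.3]
grip_width: 13.8
```

Call:
arm_command(
  moves=[
    [1.2,0,0,0,0,0,0],
    [1.2,0,0,0,0,0,0],
    [1.2,0,0,0,0,0,0],
    [1.2,0,0,0,0,0,0],
    [1.2,0,0,0,0,0,0],
    [1.2,0,0,0,0,0,0],
    [1.2,0,0,0,0,0,0],
    [1.2,0,0,0,0,0,0],
    [1.2,0,0,0,0,0,0],
    [1.2,0,0,0,0,0,0],
  ],
)

```text
clock: 26.83
position: [532.7, -309.4, 58.3]
tool_rot: [0.927, 0.375, 0.001, 0.001]
contact_force: [-1.8, 0.0, 7.0]
grip_width: 14.3
```

Call:
arm_command(
  moves=[
    [1.2,0,0,0,0,0,0],
    [1.2,0,0,0,0,0,0],
    [1.2,0,0,0,0,0,0],
    [1.2,0,0,0,0,0,0],
    [1.2,0,0,0,0,0,0],
    [1.2,0,0,0,0,0,0],
    [1.2,0,0,0,0,0,0],
    [1.2,0,0,0,0,0,0],
    [1.2,0,0,0,0,0,0],
    [1.2,0,0,0,0,0,0],
  ],
)

```text
clock: 27.67
position: [532.7, -309.4, 58.3]
tool_rot: [0.927, 0.375, 0.001, 0.001]
contact_force: [-1.3, 1.6, 6.7]
grip_width: 14.1
```

Run:
```python
from h import *
st();cap('side','s19');crop('s19',220,200,400,340,4,'s19c');cap('wrist','w19')
a,b=ray('w19',316.5,140,81),ray('w19',317,290,81);d=b-a;print(a,b,np.arctan2(-d[0],-d[1]))
```

```text
t 27.67 p [ 532.7 -309.4   58.3] psi -0.802 tilt [ 0.002 -0.001] w 14.1 F [-1.3  1.6  6.7] q [ 0.26  0.79  0.36  1.75 -0.42  0.67  0.05]
[ 582.5 -260.7   81. ] [ 536.4 -305.5   81. ] 0.7996986186319535
```

View pics/s19c.png

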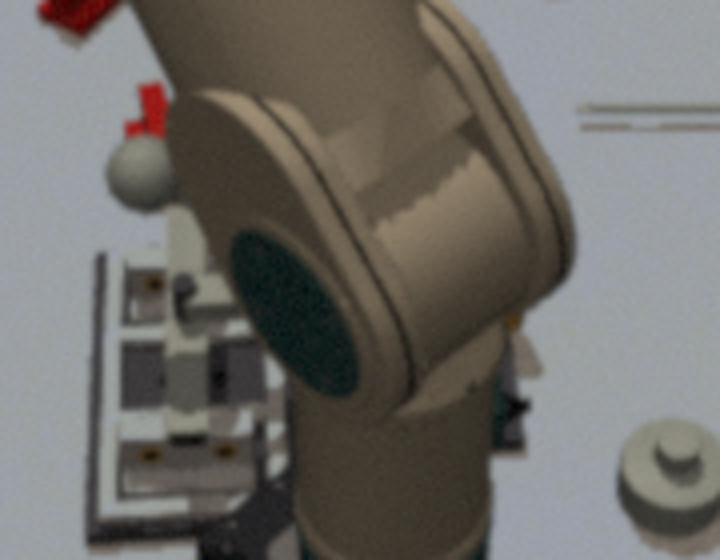

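Call:
arm_command(
  moves=[
    [1.2,0.59,-0.54,0,0,0,0.096],
    [1.2,0.64,-0.48,0,0,0,0.096],
    [1.2,0.68,-0.41,0,0,0,0.096],
    [1.2,0.72,-0.34,0,0,0,0.096],
    [1.2,0.74,-0.27,0,0,0,0.096],
    [1.2,0.76,-0.19,0,0,0,0.096],
    [1.2,0.78,-0.12,0,0,0,0.096],
    [1.2,0.79,-0.04,0,0,0,0.096],
    [1.2,0.2,0,0,0,0,0.02],
    [1.2,0,0,0,0,0,0],
  ],
)

```text
clock: 28.6
position: [588.8, -333.3, 58.0]
tool_rot: [0.712, 0.702, -0.001, -0.001]
contact_force: [-6.2, 1.5, 9.2]
grip_width: 13.8
```

Run:
```python
from h import *
st()
```

```text
t 28.6 p [ 588.8 -333.3   58. ] psi -0.014 tilt [-0.003  0.001] w 13.8 F [-6.2  1.5  9.2] q [ 0.38  0.84  0.16  1.55 -0.17  0.76  0.6 ]
```

At the stop with 6 N. Hold, release and rise.

Call:
arm_command(
  moves=[
    [1.2,0,0,0,0,0,0],
    [1.2,0,0,0,0,0,0],
    [1.2,0,0,0,0,0,0],
    [1.2,0,0,0,0,0,0],
    [3,0,0,0,0,0,0],
    [3,0,0,0,0,0,0],
    [3,0,0,2,0,0,0],
    [3,0,0,4,0,0,0],
    [3,0,0,4,0,0,0],
    [3,0,0,3,0,0,0],
  ],
)

```text
clock: 29.43
position: [592.3, -333.3, 189.8]
tool_rot: [0.712, 0.702, 0.001, 0.002]
contact_force: [0.2, -0.1, 0.8]
grip_width: 30.1
```

Call:
arm_command(
  moves=[
    [3,0,0,0,0,0,0],
    [3,0,0,0,0,0,0],
  ],
)

```text
clock: 29.6
position: [592.7, -333.4, 189.1]
tool_rot: [0.712, 0.702, 0.001, 0.003]
contact_force: [-0.3, -0.0, -1.0]
grip_width: 30.4
```

Run:
```python
from h import *
st();cap('wrist','w20');cap('side','s20');crop('s20',200,150,420,430,2.1,'s20c')
```

```text
t 29.6 p [ 592.7 -333.4  189.1] psi -0.014 tilt [ 0.005 -0.002] w 30.4 F [-0.3 -0.  -1. ] q [ 0.37  0.69  0.19  1.45 -0.14  1.    0.58]
```

View pics/w20.png

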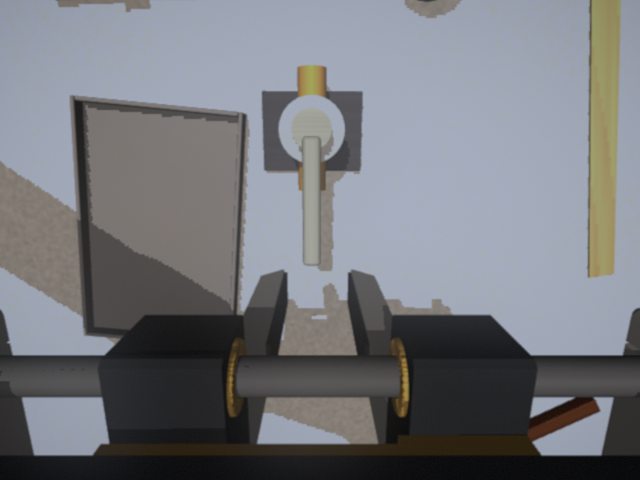

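View pics/s20c.png

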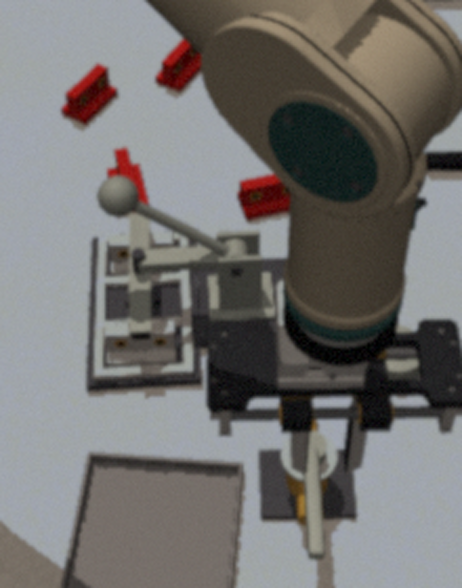

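Call:
arm_command(
  moves=[
    [4,-0.5,1,3,0,0,0.12],
    [5,-1,1.5,3,0,0,0.12],
    [6,-1.4,2.2,0.5,0,0,0.12],
    [6,-1.4,2.3,0,0,0,0.12],
    [6,-1.4,2.3,0,0,0,0.12],
    [6,-1.4,2.3,0,0,0,0.12],
    [6,-1.4,2.3,0,0,0,0.12],
    [6,-1.4,2.3,0,0,0,0.12],
    [6,-1.4,2.3,0,0,0,0.12],
    [6,-1.4,2.3,0,0,0,0.12],
  ],
)

```text
clock: 30.53
position: [462.0, -123.3, 249.9]
tool_rot: [0.188, 0.982, 0.0, -0.002]
contact_force: [0.6, 0.4, -0.8]
grip_width: 59.8
```

Call:
arm_command(
  moves=[
    [6,-1.4,2.3,0,0,0,0.12],
    [6,-1.4,2.3,0,0,0,0.12],
    [6,-1.3,2.2,0,0,0,0.12],
    [6,-0.9,1.8,0,0,0,0.06],
    [6,0,0,0,0,0,0],
    [6,0,0,0,0,0,0],
    [6,0,0,0,0,0,0],
  ],
)

```text
clock: 31.12
position: [414.3, -39.6, 251.1]
tool_rot: [-0.016, 1.0, -0.0, -0.0]
contact_force: [0.9, -0.5, 0.2]
grip_width: 60.1
```

Run:
```python
from h import *
st();cap('wrist','w21');st()
```

```text
t 31.12 p [414.3 -39.6 251.1] psi 1.603 tilt [-0. -0.] w 60.1 F [ 0.9 -0.5  0.2] q [ 0.25  0.24 -0.27  2.06  0.08  0.85  1.53]
t 31.17 p [414.3 -39.8 251.2] psi 1.602 tilt [-0. -0.] w 59.5 F [ 0.8 -0.6  0.5] q [ 0.25  0.24 -0.27  2.06  0.08  0.85  1.53]
```

View pics/w21.png

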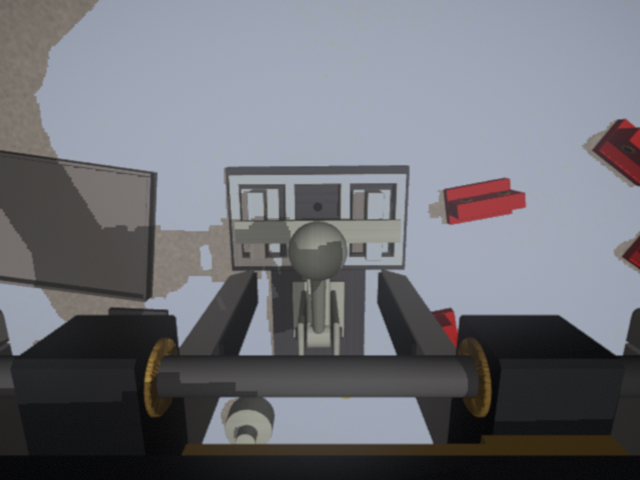

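Call:
arm_command(
  moves=[
    [6,0,0,-2.5,0,0,0],
    [6,0,0,-3,0,0,0],
    [6,0,0,-2,0,0,0],
    [6,0,0,-0.9,0,0,0],
    [6,0,0,0,0,0,0],
    [3.8,0,0,0,0,0,0],
    [3.8,0,0,0,0,0,0],
    [3.8,0,0,0,0,0,0],
    [3.8,0,0,0,0,0,0],
    [3.8,0,0,0,0,0,0],
  ],
  grip_force=20,
)

```text
clock: 32.0
position: [414.6, -39.5, 168.2]
tool_rot: [-0.017, 1.0, -0.0, 0.001]
contact_force: [0.7, -1.9, 2.7]
grip_width: 38.9
```

Call:
arm_command(
  moves=[
    [3.8,0.5,0.02,0.55,0,0,0],
    [3.8,0.54,0.02,0.53,0,0,0],
    [3.8,0.56,0.02,0.5,0,0,0],
    [3.8,0.59,0.02,0.47,0,0,0],
    [3.8,0.61,0.02,0.44,0,0,0],
    [3.8,0.63,0.02,0.41,0,0,0],
    [3.8,0.65,0.02,0.38,0,0,0],
    [3.8,0.67,0.02,0.34,0,0,0],
  ],
)

```text
clock: 32.67
position: [460.9, -37.6, 204.0]
tool_rot: [-0.017, 1.0, -0.0, -0.001]
contact_force: [-2.6, -5.1, -2.7]
grip_width: 39.3
```

Run:
```python
from h import *
st()
```

```text
t 32.67 p [460.9 -37.6 204. ] psi 1.605 tilt [-0.002 -0.001] w 39.3 F [-2.6 -5.1 -2.7] q [ 0.21  0.38 -0.25  2.02  0.13  0.77  1.48]
```

Call:
arm_command(
  moves=[
    [3.8,0.68,0,0.31,0,0,0],
    [3.8,0.7,0,0.27,0,0,0],
    [3.8,0.71,0.01,0.24,0,0,0],
    [3.8,0.72,0.02,0.2,0,0,0],
    [3.8,0.73,0.02,0.17,0,0,0],
    [3.8,0.74,0.02,0.13,0,0,0],
    [3.8,0.74,0.02,0.09,0,0,0],
    [3.8,0.75,0.02,0.06,0,0,0],
    [3.8,0.75,0.02,0.02,0,0,0],
    [3.8,0.75,0.02,-0.02,0,0,0],
  ],
)

```text
clock: 33.5
position: [536.2, -34.6, 219.2]
tool_rot: [-0.017, 1.0, 0.001, 0.002]
contact_force: [-1.3, 0.3, 6.0]
grip_width: 38.7
```

Call:
arm_command(
  moves=[
    [3.8,0.75,0.03,-0.06,0,0,0],
    [3.8,0.74,0.03,-0.09,0,0,0],
    [3.8,0.74,0.03,-0.13,0,0,0],
    [3.8,0.73,0.03,-0.17,0,0,0],
    [3.8,0.72,0.03,-0.2,0,0,0],
    [3.8,0.71,0.03,-0.24,0,0,0],
    [3.8,0.7,0.03,-0.27,0,0,0],
    [3.8,0.68,0.03,-0.31,0,0,0],
  ],
)

```text
clock: 34.17
position: [595.4, -32.2, 204.7]
tool_rot: [-0.017, 1.0, 0.001, 0.003]
contact_force: [2.3, -0.0, 4.8]
grip_width: 39.0
```

Call:
arm_command(
  moves=[
    [3.8,0.67,0.03,-0.34,0,0,0],
    [3.8,0.65,0.03,-0.38,0,0,0],
    [3.8,0.63,0.03,-0.41,0,0,0],
    [3.8,0.61,0.02,-0.44,0,0,0],
    [3.8,0.59,0.02,-0.47,0,0,0],
    [3.8,0.56,0.02,-0.5,0,0,0],
    [3.8,0.53,0.02,-0.53,0,0,0],
    [3.8,0.3,0,-0.3,0,0,0],
    [3.8,0,0,0,0,0,0],
  ],
)

```text
clock: 34.92
position: [641.4, -30.4, 170.1]
tool_rot: [-0.017, 1.0, 0.001, 0.004]
contact_force: [5.3, 1.2, 3.2]
grip_width: 38.9
```

Run:
```python
from h import *
st()
```

```text
t 34.92 p [641.4 -30.4 170.1] psi 1.606 tilt [0.007 0.002] w 38.9 F [5.3 1.2 3.2] q [ 0.14  0.66 -0.22  1.58  0.17  0.91  1.46]
```

Call:
arm_command(
  moves=[
    [6,0,0,0,0,0,0],
    [6,0,0,0,0,0,0],
    [6,0,0,0,0,0,0],
    [6,0,0,2,0,0,0],
    [6,0,0,4,0,0,0],
    [6,0,0,4,0,0,0],
    [6,0,0,2,0,0,0],
    [6,0,0,0,0,0,0],
    [6,0,0,0,0,0,0],
  ],
)

```text
clock: 35.67
position: [637.0, -31.7, 290.7]
tool_rot: [-0.017, 1.0, -0.0, 0.001]
contact_force: [-0.2, 0.3, -0.8]
grip_width: 60.2
```

Run:
```python
from h import *
st();cap('side','s22');cap('top','t22');crop('s22',200,150,420,430,2.1,'s22c')
```

```text
t 35.67 p [637.  -31.7 290.7] psi 1.605 tilt [ 0.001 -0.   ] w 60.2 F [-0.2  0.3 -0.8] q [ 0.15  0.54 -0.24  1.43  0.13  1.18  1.49]
```

View pics/s22.png

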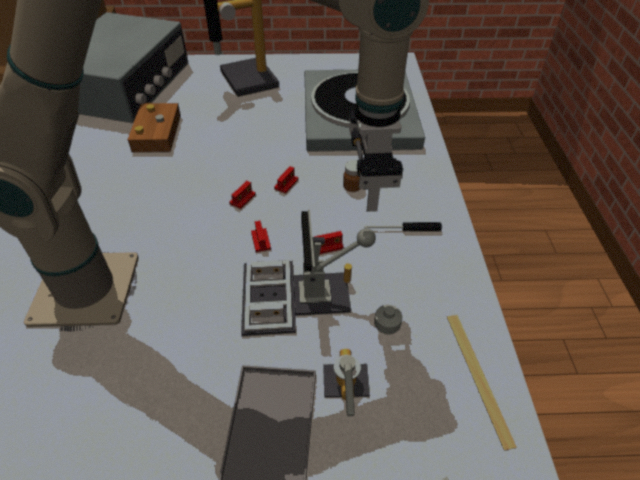

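View pics/t22.png

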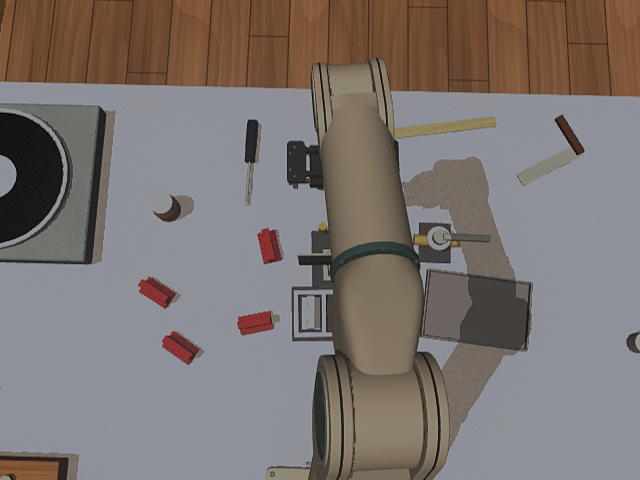

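Call:
arm_command(
  moves=[
    [5,-3,-1,0,0,0,0],
    [4,-3,-1,0,0,0,0],
    [4,-3,-1,0,0,0,0],
    [4,-3,-1,0,0,0,0],
    [4,-3,-1,0,0,0,0],
    [4,-3,-1,0,0,0,0],
    [4,-2.8,-0.9,0,0,0,0],
    [4,0,0,-3,0,0,0],
    [4,0,0,-4,0,0,0],
    [4,0,0,-3,0,0,0],
  ],
)

```text
clock: 36.6
position: [426.7, -100.8, 187.6]
tool_rot: [-0.017, 1.0, 0.0, -0.001]
contact_force: [-0.9, -0.9, -0.4]
grip_width: 40.3
```

Call:
arm_command(
  moves=[
    [4,0,0,0,0,0,0],
    [4,0,0,0,0,0,0],
    [4,0,0,0,0,0,0],
  ],
)

```text
clock: 36.85
position: [429.4, -100.5, 190.5]
tool_rot: [-0.017, 1.0, 0.0, -0.0]
contact_force: [0.1, 0.1, 0.9]
grip_width: 40.0
```

Run:
```python
from h import *
st();cap('wrist','w23');st();crop('w23',200,120,520,300,2.4,'w23c')
```

```text
t 36.85 p [ 429.4 -100.5  190.5] psi 1.605 tilt [-0.  0.] w 40.0 F [0.1 0.1 0.9] q [ 0.34  0.36 -0.23  2.09  0.13  0.7   1.63]
t 36.9 p [ 430.  -100.6  191. ] psi 1.605 tilt [ 0.002 -0.   ] w 40.0 F [1.  0.1 0.2] q [ 0.34  0.36 -0.23  2.08  0.13  0.7   1.63]
```

View pics/w23c.png

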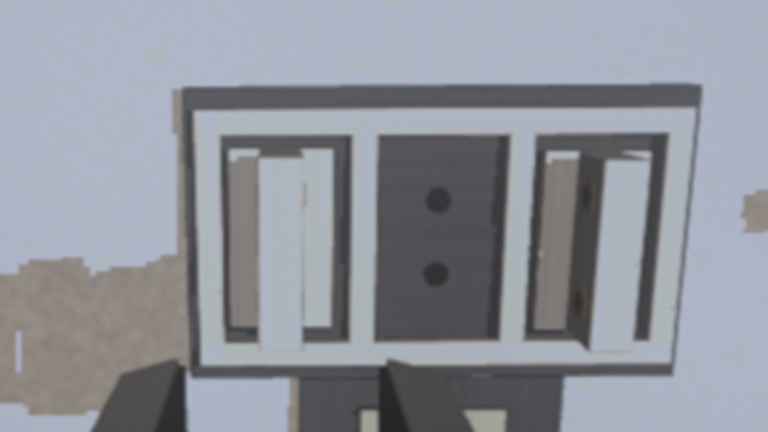

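Run:
```python
from h import *
f=lambda u,v,z=54:ray('w23',200+u/2.4,120+v/2.4,z)
for c in ([(258,155),(303,155),(302,348),(260,350)],[(605,157),(650,157),(637,352),(592,352)]):
  c=[f(*p) for p in c]; d=c[2]+c[3]-c[0]-c[1]; print(np.mean(c,0),np.arctan2(d[1],d[0]),np.linalg.norm(d)/2)
```

```text
[ 426.4  -101.75   54.  ] 0.0369675036784718 70.3480632284926
[423.25   19.025  54.   ] 0.05863144976333552 70.82169512232814
```

Call:
arm_command(
  moves=[
    [4,-0.3,-0.1,-3,0,0,0],
    [4,0,0,-4,0,0,0],
    [4,0,0,-4,0,0,0],
    [4,0,0,-3,0,0,0],
    [4,0,0,-1.2,0,0,0],
    [4,0,0,-0.7,0,0,0],
    [4,0,0,0,0,0,0],
    [0.8,0,0,0,0,0,0],
    [0.8,0,0,0,0,0,0],
    [0.8,0,0,0,0,0,0],
  ],
  grip_force=40,
)

```text
clock: 37.73
position: [427.2, -101.9, 32.3]
tool_rot: [-0.017, 1.0, -0.0, 0.001]
contact_force: [0.4, 0.6, -0.2]
grip_width: 23.3
```

Call:
arm_command(
  moves=[
    [0.8,0,0,0,0,0,0],
    [0.8,0,0,0,0,0,0],
    [0.8,0,0,1,0,0,0],
    [0.8,0,0,2,0,0,0],
    [0.8,0,0,3,0,0,0],
    [0.8,0,0,3,0,0,0],
    [0.8,0,0,0,0,0,0],
  ],
)

```text
clock: 38.32
position: [428.9, -102.2, 125.3]
tool_rot: [-0.017, 1.0, -0.001, 0.004]
contact_force: [0.8, -0.0, -0.7]
grip_width: 15.7
```

Run:
```python
from h import *
st()
# tray slots
C=np.array([441.,-341.5]); 
for fn,ps in [('top0',[(280+443/3,180+266/3),(280+757/3,180+308/3),(280+740/3,180+511/3),(280+421/3,180+469/3)])]:
  c=[ray(fn,*p,18) for p in ps]; print(c,np.mean(c,0))
crop('w20',60,80,260,350,2.2,'w20t')
```

```text
t 38.32 p [ 428.9 -102.2  125.3] psi 1.605 tilt [ 0.008 -0.002] w 15.7 F [ 0.8 -0.  -0.7] q [ 0.32  0.47 -0.21  2.16  0.2   0.51  1.57]
[array([ 526.5, -236. ,   18. ]), array([ 501.9, -464.7,   18. ]), array([ 355.6, -447. ,   18. ]), array([ 379. , -219.3,   18. ])] [ 440.75 -341.75   18.  ]
```

View pics/w20t.png

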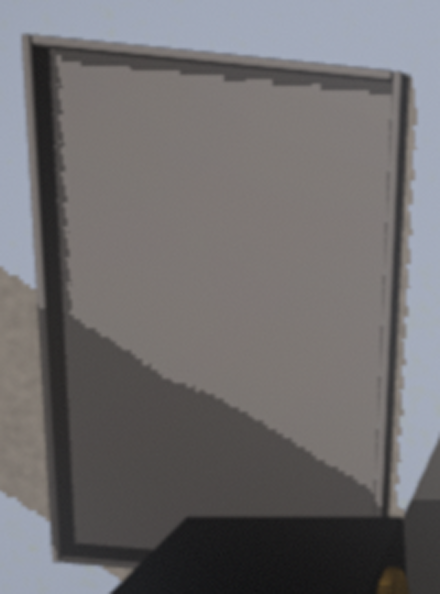

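Call:
arm_command(
  moves=[
    [0.8,0.1,-2.9,0,0,0,-0.014],
    [0.8,0.1,-2.9,0,0,0,-0.014],
    [0.8,0.1,-2.9,0,0,0,-0.014],
    [0.8,0.1,-2.9,0,0,0,-0.014],
    [0.8,0.1,-2.9,0,0,0,-0.014],
    [0.8,0.1,-2.9,0,0,0,-0.014],
    [0.8,0.1,-2.9,0,0,0,-0.014],
    [0.8,0.1,-2.9,0,0,0,-0.014],
    [0.8,0.1,-2.9,0,0,0,-0.014],
    [0.8,0.1,-2.9,0,0,0,-0.014],
  ],
)

```text
clock: 39.15
position: [435.2, -392.9, 120.3]
tool_rot: [0.053, 0.999, 0.0, -0.0]
contact_force: [0.4, 0.5, -0.8]
grip_width: 15.8
```

Call:
arm_command(
  moves=[
    [0.8,0,0,0,0,0,0],
    [0.8,0,0,0,0,0,0],
    [0.8,0,0,0,0,0,0],
  ],
)

```text
clock: 39.4
position: [435.5, -390.3, 120.2]
tool_rot: [0.053, 0.999, 0.001, -0.001]
contact_force: [0.4, 0.9, -1.7]
grip_width: 15.7
```

Run:
```python
from h import *
st();cap('wrist','w24');st()
```

```text
t 39.4 p [ 435.5 -390.3  120.2] psi 1.465 tilt [-0.001  0.002] w 15.7 F [ 0.4  0.9 -1.7] q [ 0.81  0.65 -0.21  1.78  0.18  0.73  1.98]
t 39.45 p [ 435.9 -389.8  120.4] psi 1.466 tilt [-0.001  0.002] w 15.8 F [ 0.  -1.  -0.8] q [ 0.81  0.65 -0.21  1.78  0.18  0.73  1.98]
```

View pics/w24.png

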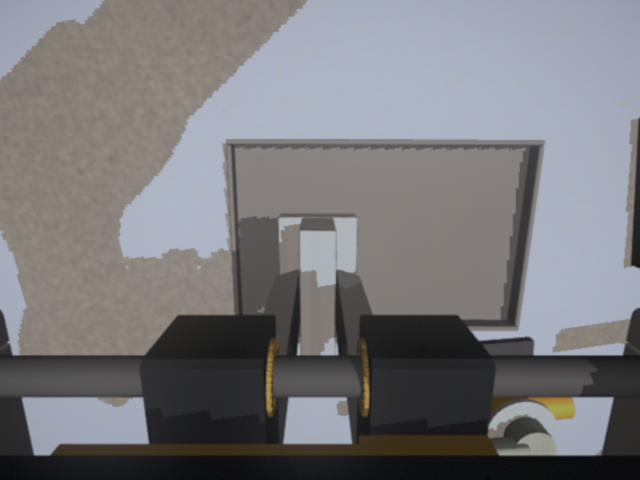

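Call:
arm_command(
  moves=[
    [0.8,0,0,-2.5,0,0,0],
    [0.8,0,0,-2.5,0,0,0],
    [0.8,0,0,-2,0,0,0],
    [0.8,0,0,-1,0,0,0],
    [0.8,0,0,-0.7,0,0,0],
    [0.8,0,0,-0.4,0,0,0],
    [0.8,0,0,-0.3,0,0,0],
    [0.8,0,0,0,0,0,0],
    [0.8,0,0,0,0,0,0],
  ],
)

```text
clock: 40.2
position: [436.5, -391.9, 27.7]
tool_rot: [0.053, 0.999, -0.0, 0.001]
contact_force: [0.8, -0.2, -0.8]
grip_width: 15.9
```

Run:
```python
from h import *
st()
```

```text
t 40.2 p [ 436.5 -391.9   27.7] psi 1.465 tilt [ 0.001 -0.001] w 15.9 F [ 0.8 -0.2 -0.8] q [ 0.79  0.78 -0.17  1.83  0.23  0.54  1.94]
```

Call:
arm_command(
  moves=[
    [0.8,0,0,-0.2,0,0,0],
    [0.8,0,0,-0.1,0,0,0],
    [0.8,0,0,0,0,0,0],
  ],
)

```text
clock: 40.45
position: [436.0, -391.7, 24.1]
tool_rot: [0.053, 0.999, -0.0, 0.0]
contact_force: [1.1, -1.3, -1.5]
grip_width: 15.7
```

Call:
arm_command(
  moves=[
    [2.5,0,0,0,0,0,0],
    [2.5,0,0,0,0,0,0],
    [4,0,0,0,0,0,0],
    [4,0,0,1,0,0,0],
    [4,0,0,3,0,0,0],
    [4,0,0,4,0,0,0],
    [4,0,0,4,0,0,0],
    [4,0,0,4,0,0,0],
    [4,0,0,0,0,0,0],
    [4,0,0,0,0,0,0],
  ],
)

```text
clock: 41.28
position: [437.5, -392.8, 187.4]
tool_rot: [0.053, 0.999, -0.002, 0.003]
contact_force: [0.0, 0.4, 0.3]
grip_width: 40.0
```

Run:
```python
from h import *
st();cap('wrist','w25');cap('side','s25')
```

```text
t 41.28 p [ 437.5 -392.8  187.4] psi 1.465 tilt [ 0.005 -0.004] w 40.0 F [0.  0.4 0.3] q [ 0.83  0.56 -0.23  1.72  0.16  0.87  2.  ]
```

View pics/w25.png

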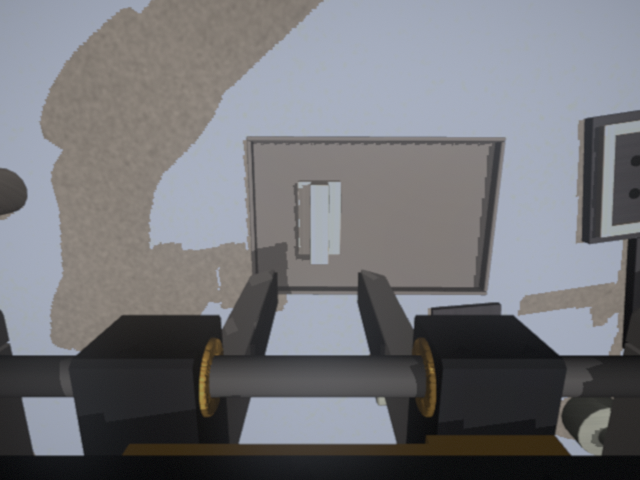

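Call:
arm_command(
  moves=[
    [4,-0.1,3.4,0,0,0,0.012],
    [4,-0.1,3.4,0,0,0,0.012],
    [4,-0.1,3.4,0,0,0,0.012],
    [4,-0.1,3.4,0,0,0,0.012],
    [4,-0.1,3.4,0,0,0,0.012],
    [4,-0.1,3.4,0,0,0,0.012],
    [4,-0.1,3.4,0,0,0,0.012],
    [4,-0.1,3.4,0,0,0,0.012],
    [4,-0.1,3.4,0,0,0,0.012],
    [4,-0.1,3.4,0,0,0,0.012],
  ],
)

```text
clock: 42.22
position: [424.3, -50.0, 182.7]
tool_rot: [-0.007, 1.0, 0.0, -0.002]
contact_force: [-0.1, -0.2, 0.8]
grip_width: 39.8
```

Call:
arm_command(
  moves=[
    [4,-0.1,3.5,0,0,0,0.012],
    [4,-0.2,3.5,0,0,0,0.013],
    [4,0,0,0,0,0,0],
    [4,0,0,0,0,0,0],
    [4,0,0,0,0,0,0],
  ],
)

```text
clock: 42.63
position: [422.1, 17.7, 183.0]
tool_rot: [-0.02, 1.0, -0.0, -0.001]
contact_force: [-0.2, 0.3, 0.0]
grip_width: 40.2
```

Run:
```python
from h import *
st();cap('wrist','w26');st();crop('w26',200,120,520,300,2.4,'w26c')
```

```text
t 42.63 p [422.1  17.7 183. ] psi 1.61 tilt [-0.003 -0.001] w 40.2 F [-0.2  0.3  0. ] q [ 0.13  0.36 -0.32  2.13  0.18  0.67  1.31]
t 42.68 p [422.3  17.1 183.2] psi 1.608 tilt [-0.002 -0.001] w 40.0 F [-0.3  0.1  0.1] q [ 0.13  0.36 -0.32  2.13  0.18  0.67  1.3 ]
```

View pics/w26c.png

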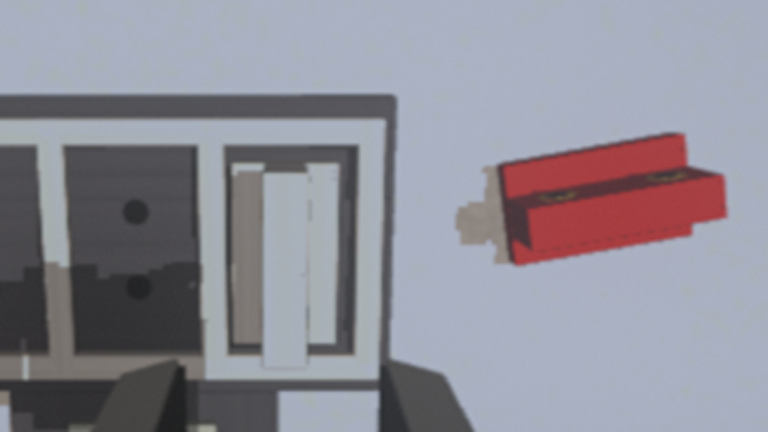

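Run:
```python
from h import *
f=lambda u,v,z=54:ray('w26',200+u/2.4,120+v/2.4,z)
c=[f(*p) for p in [(263,172),(308,172),(307,366),(263,367)]]; d=c[2]+c[3]-c[0]-c[1]; print(np.mean(c,0),np.arctan2(d[1],d[0]),np.linalg.norm(d)/2); st()
```

```text
[423.2    18.075  54.   ] 0.036726993597037225 69.44683218117297
t 42.68 p [422.3  17.1 183.2] psi 1.608 tilt [-0.002 -0.001] w 40.0 F [-0.3  0.1  0.1] q [ 0.13  0.36 -0.32  2.13  0.18  0.67  1.3 ]
```

Call:
arm_command(
  moves=[
    [4,0.35,0.1,-3,0,0,0],
    [4,0,0,-4,0,0,0],
    [4,0,0,-4,0,0,0],
    [4,0,0,-2.5,0,0,0],
    [4,0,0,-1,0,0,0],
    [4,0,0,-0.5,0,0,0],
    [4,0,0,0,0,0,0],
    [0.8,0,0,0,0,0,0],
    [0.8,0,0,0,0,0,0],
    [0.8,0,0,0,0,0,0],
  ],
)

```text
clock: 43.52
position: [427.4, 19.1, 34.9]
tool_rot: [-0.019, 1.0, 0.0, 0.001]
contact_force: [-0.2, -0.2, 0.6]
grip_width: 23.7
```

Call:
arm_command(
  moves=[
    [0.8,0,0,0,0,0,0],
    [0.8,0,0,0,0,0,0],
    [0.8,0,0,1,0,0,0],
    [0.8,0,0,2,0,0,0],
    [0.8,0,0,3,0,0,0],
    [0.8,0,0,3,0,0,0],
    [0.8,0,0,0,0,0,0],
  ],
)

```text
clock: 44.1
position: [429.3, 19.8, 128.1]
tool_rot: [-0.02, 1.0, 0.0, 0.004]
contact_force: [1.7, 0.6, -2.2]
grip_width: 15.7
```

Run:
```python
from h import *
st();cap('wrist','w27')
```

```text
t 44.1 p [429.3  19.8 128.1] psi 1.61 tilt [0.008 0.001] w 15.7 F [ 1.7  0.6 -2.2] q [ 0.11  0.46 -0.3   2.19  0.27  0.52  1.21]
```

View pics/w27.png

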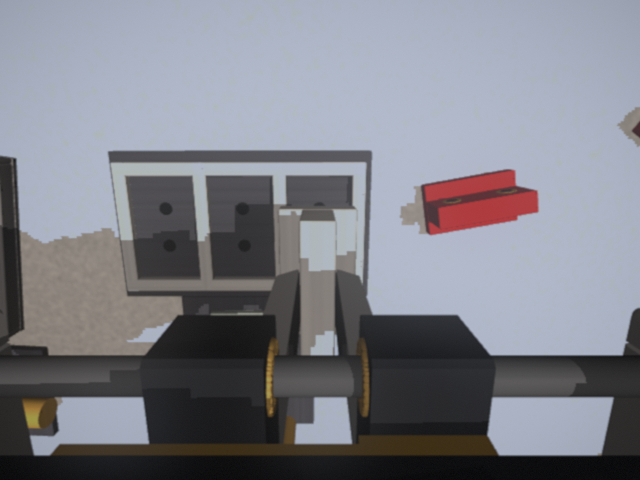

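Call:
arm_command(
  moves=[
    [0.8,0,-3.2,0,0,0,-0.014],
    [0.8,0,-3.2,0,0,0,-0.014],
    [0.8,0,-3.2,0,0,0,-0.014],
    [0.8,0,-3.2,0,0,0,-0.014],
    [0.8,0,-3.2,0,0,0,-0.014],
    [0.8,0.3,-3.2,0,0,0,-0.015],
    [0.8,0.4,-3.2,0,0,0,-0.015],
    [0.8,0.4,-3.2,0,0,0,-0.015],
    [0.8,0.4,-3.1,0,0,0,-0.015],
    [0.8,0.4,-3.1,0,0,0,-0.015],
  ],
)

```text
clock: 44.98
position: [444.4, -299.9, 122.5]
tool_rot: [0.053, 0.999, 0.0, -0.001]
contact_force: [0.9, -0.3, -1.2]
grip_width: 16.1
```

Call:
arm_command(
  moves=[
    [0.8,0,0,0,0,0,0],
    [0.8,0,0,0,0,0,0],
    [0.8,0,0,0,0,0,0],
  ],
)

```text
clock: 45.23
position: [444.5, -297.4, 122.7]
tool_rot: [0.053, 0.999, 0.001, -0.001]
contact_force: [0.1, 0.9, -1.6]
grip_width: 15.6
```

Run:
```python
from h import *
st();cap('wrist','w28');st()
```

```text
t 45.23 p [ 444.5 -297.4  122.7] psi 1.465 tilt [-0.002  0.002] w 15.6 F [ 0.1  0.9 -1.6] q [ 0.74  0.59 -0.3   1.91  0.27  0.68  1.74]
t 45.28 p [ 444.9 -296.9  123. ] psi 1.467 tilt [-0.002  0.002] w 15.5 F [-0.   0.7 -1.8] q [ 0.74  0.59 -0.3   1.91  0.27  0.68  1.74]
```

View pics/w28.png

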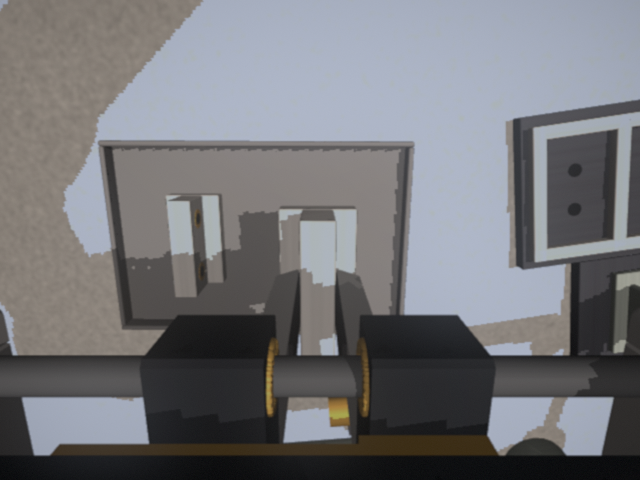

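Held block is aligned at (318,240), the first at (190,245). Lower to TCP ≈ 27.

Call:
arm_command(
  moves=[
    [0.8,0,0,-2.5,0,0,0],
    [0.8,0,0,-2.5,0,0,0],
    [0.8,0,0,-2,0,0,0],
    [0.8,0,0,-1,0,0,0],
    [0.8,0,0,-0.7,0,0,0],
    [0.8,0,0,-0.4,0,0,0],
    [0.8,0,0,-0.2,0,0,0],
    [0.8,0,0,0,0,0,0],
    [0.8,0,0,0,0,0,0],
  ],
)

```text
clock: 46.03
position: [446.1, -298.9, 31.7]
tool_rot: [0.053, 0.999, -0.0, 0.001]
contact_force: [-0.2, -0.1, -1.3]
grip_width: 15.7
```

Run:
```python
from h import *
st()
```

```text
t 46.03 p [ 446.1 -298.9   31.7] psi 1.465 tilt [ 0.001 -0.001] w 15.7 F [-0.2 -0.1 -1.3] q [ 0.69  0.74 -0.23  1.97  0.34  0.47  1.68]
```

Call:
arm_command(
  moves=[
    [0.8,0,0,-0.2,0,0,0],
    [0.8,0,0,-0.15,0,0,0],
    [0.8,0,0,0,0,0,0],
    [0.8,0,0,0,0,0,0],
  ],
)

```text
clock: 46.37
position: [445.5, -298.7, 27.6]
tool_rot: [0.053, 0.999, -0.0, 0.0]
contact_force: [0.2, -0.9, -1.4]
grip_width: 15.4
```

Call:
arm_command(
  moves=[
    [2.5,0,0,0,0,0,0],
    [2.5,0,0,0,0,0,0],
    [4,0,0,0,0,0,0],
    [4,0,0,1,0,0,0],
    [4,0,0,3,0,0,0],
    [4,0,0,4,0,0,0],
    [4,0,0,4,0,0,0],
    [4,0,0,4,0,0,0],
    [4,0,0,4,0,0,0],
    [4,0,0,0,0,0,0],
  ],
)

```text
clock: 47.2
position: [449.9, -300.6, 235.9]
tool_rot: [0.053, 0.999, -0.004, 0.006]
contact_force: [1.0, -0.2, -0.5]
grip_width: 39.8
```

Call:
arm_command(
  moves=[
    [4,0,0,0,0,0,0],
    [4,0,0,0,0,0,0],
  ],
)

```text
clock: 47.37
position: [445.0, -298.5, 227.7]
tool_rot: [0.053, 0.999, -0.0, -0.0]
contact_force: [0.3, 0.1, -1.1]
grip_width: 40.0
```

Run:
```python
from h import *
st();cap('wrist','w29');cap('side','s29');cap('top','t29')
```

```text
t 47.37 p [ 445.  -298.5  227.7] psi 1.465 tilt [-0. -0.] w 40.0 F [ 0.3  0.1 -1.1] q [ 0.78  0.46 -0.36  1.8   0.2   0.92  1.81]
```

View pics/w29.png

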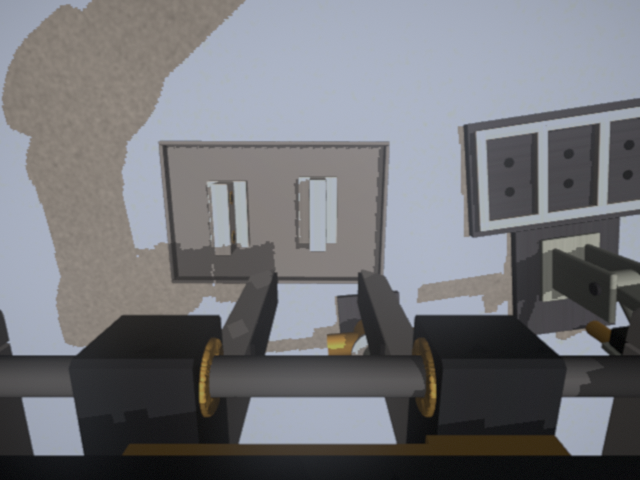

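View pics/s29.png

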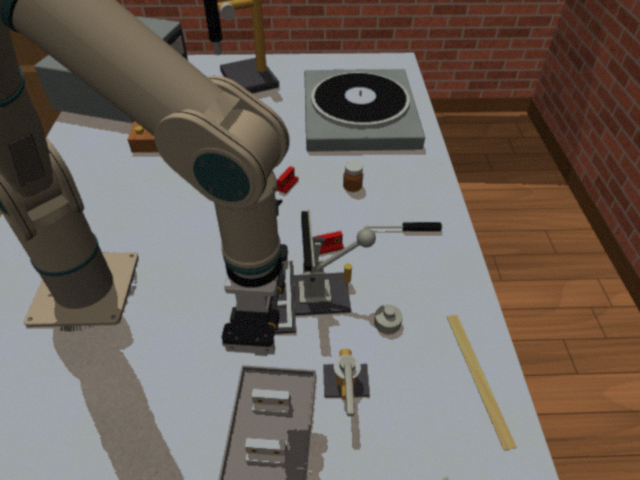

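View pics/t29.png

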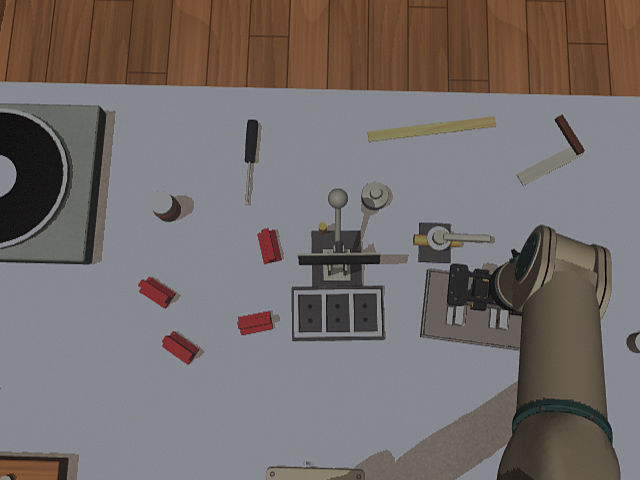

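Run:
```python
from h import *
print(finish_job()); st()
```

```text
the job is handed in; nothing more can be done
None
the job is handed in; nothing more can be done
```

I ran the full sequence and handed the job in at about 47 s. No verdict was reported. There were two aluminium blocks, and I left the four red look-alikes alone.

- **Valve before clamping:** It looked about 0.08 rad open, so I pushed it to its stop.
- **Clamping:** I stood the blocks in pockets 1 and 3 and swung the clamp home. The ball was close to its fully-home position and the bar lay on the ribs.
- **Air:** I turned the valve to about 0.785 rad and held it there about 2.7 s. I then shut it to the stop, with about 6 N of contact force.
- **Unloading:** I swung the clamp back and moved both blocks to the tray.

**Last checks:** The final pictures from all three cameras show both blocks upright on the tray floor. The clamp knob was back where it started and the lever pointed to shut. The jar, screwdriver and weight looked unmoved, and the gripper was about 0.2 m clear of everything.

**Disagreements:**
- The side and top cameras differed by about 4 mm on the nest position. I used the wrist camera instead, and both blocks seated well.
- At pocket 1 the arm reached a joint limit about 3 mm above the floor, so that block was released with a small drop. It landed flat.

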